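# Put the chocolates away in the treat box

## Robot

A 6-joint arm with a two-finger parallel gripper is mounted at the origin on the work surface; the furniture and walls round the work are solid. World frame = base frame: x ahead of the robot, y to its left, z up, the work surface at z = 0. Lengths are in mm, angles in rad, forces in N, time in s.
With the tool pointing down it reaches from about 300 to 775 mm from the base axis. Payload 14.6 kg.
Tool frame: the origin (TCP) lies between the finger pads; the fingertips stand manip.nose_length ahead of it and the grasp point (between the pads) lies 11 mm behind it (manip.nose_length is the distance from the TCP to the fingertips, in mm); z points along the fingers, y is the line along which they close (so a half turn about z gives the same grasp; the last joint's range is limited). The gripper opens to 94 mm and grips with 3 to 60 N. Pads are 16 mm wide; open, the fingers measure 119 mm over their backs; the gripper's body (75 mm by 177 mm) begins 78 mm behind the grasp point.
Start: joints at [-1.2, 0.3, 1.521, -0, 1.321, -0.067], TCP at [233.163, -498.121, 213.446] pointing down, gripper open.
Joint ranges: [-3.03, 3.03], [-0.79, 2.21], [0.23, 2.52], [-1.04, 4.18], [0, 3.07], [-2.55, 2.55]. Speed limits (rad/s): [2.22, 2.22, 2.57, 3.14, 3.14, 3.14].

## Interface

Orientations are given as [roll, pitch, yaw] about the fixed x, y, z axes, in that order (R = Rz(yaw) Ry(pitch) Rx(roll)).
In Python, from cell import manip, cams, job gives the robot as it stands.
- The arm moves only by the tool jog_arm, never from a script. Its argument "commands" is a list of rows, each an object of numbers: "dx", "dy", "dz": the shift along the tool's x, y, z each as a share of 40 mm, from -1 to 1; "ax", "ay", "az": the turn, a rotation vector about the tool's x, y, z each as a share of 10 degrees, from -1 to 1; "gripper": the closure, from 0 (fully open) to 1 (shut). A call has 1 to 10 rows; each row shifts and turns the commanded pose from where the row before left it, along the tool's axes as they then stand; what a row does not reach is not made up. A row lasts 1/8 s, in which the tool goes at most 62.5 mm and 10.7 degrees, less where a joint would pass 70% of its speed; a pose out of reach is approached as far as the arm can. A call with a number of a shift or a turn outside -1 to 1 is refused whole. A call with a gripper value outside its range is refused whole. The fingers move at their own pace and stop on an object; "squeeze" is the grip in N (left out, the last holds). Time passes only in rows, so rows that do not move let the fingers close. It gives the time, the measured TCP pose, the force, the opening and the grip force at its end, in the units of the state.
- manip.read_state(): the state, without advancing time (a new reading comes with each control period).
- cams.camera(name): name is "scene" or "top" or "wrist"; returns a dict with "image" (420x560x3 uint8, red, green, blue), "fx", "fy", "cx", "cy" (pixels), "world_to_cam" (4x4, takes a point from world to camera coordinates). Camera axes: x right, y down, z forward; pixel columns grow to the right and rows downward; lengths in mm; the calibration is good to about 2 mm. A picture is of the moment at which its call begins. There is no depth.
- job.sign_off(): hands the job in; it is judged then, once.
The state is a dict: "clock": time; "joints": joint angles; "qd": joint speeds; "effort": joint torques, N m; "eef_pos": TCP position; "eef_rot": TCP orientation; "wrist_force": force on the tool from outside, world axes, zero at the start; "moment": the same for the moment, N m; "finger_gap": finger opening in mm; "finger_force": force on a finger pad.
Only numpy, scipy, OpenCV 4.12 (cv2) and the standard library are available. Lean on these libraries where they do the work, as an engineer would, in place of code of your own. Each camera call takes 0.05 s, during which the arm holds its last target. There are 200 camera calls.

## Task

Put the chocolates away: slide the treat box's lid fully open, pick up the tumbler of chocolates and pour all six into the box from close above it. Then stand the tumbler back upright in the middle of its cork coaster, let go of it, and slide the lid fully shut. Do not knock or shift the jam jar, the mandarin or the yoghurt pot.

Things in the scene. Friction and masses are not known exactly. Their poses are not given: they have to be found in the camera images.
- treat_box: Wooden box, open under its sliding lid, fixed to the table. 190 mm long (its x) x 160 mm wide (its y) x 92 mm high, side and end walls 10 mm, floor 6 mm. Origin: centre of its underside. The front end (-x, roughly towards the robot) is only 76 mm high, and the lid slides out over it. Inside: 170 x 140 mm.
- box_lid (a joint): How far the lid is slid out of the box, along the box's -x: 0 m fully shut, 0.130 m fully open. Light friction (1 N); it stays where left. Light wood plate, 178 x 138 x 8 mm, its top 86 mm above the table, in grooves between the side walls. Fully open, it bares 125 mm of the box at the far (+x) end and sticks out 130 mm in front.
- lid_knob (a point): Grip point of the dark round knob on the lid (26 mm in diameter over its upper half, 34 mm high, its top 119 mm above the table). The point is on its axis, 109 mm above the table (22.5 mm above the lid plate, 11 mm below the knob's top). Moves with the lid; axes as the box's.
- box_opening (a point): Centre of the part of the box's mouth that is uncovered when the lid is fully open (125 mm along the box's x, 140 mm along its y), at the height of the rim, 92 mm above the table. Fixed to the box, 22.5 mm towards +x of its middle.
- coaster: Round cork coaster, 100 mm in diameter, 6 mm thick, fixed to the table. Origin: centre of its underside.
- tumbler: Open round tumbler without handle, blue below and white above, 95 mm high; outside 59 mm in diameter near the foot, 68 mm at the rim, about 65 mm at 60 mm height; wall 2.5 mm, floor 5 mm, 120 g. Stands on the coaster with the six chocolates in it (they fill it to about 43 mm). Origin: centre of its underside; z up along its axis.
- tumbler_mouth (a point): Centre of the tumbler's mouth, on its axis 95 mm above its underside; axes as the tumbler's.
- choc_0: Foil-wrapped chocolate ball (gold), rigid, 22 mm in diameter, 14 g, in the tumbler at the start. Origin: its centre.
- choc_1: Foil-wrapped chocolate ball (gold), rigid, 22 mm in diameter, 14 g, in the tumbler at the start. Origin: its centre.
- choc_2: Foil-wrapped chocolate ball (gold), rigid, 22 mm in diameter, 14 g, in the tumbler at the start. Origin: its centre.
- choc_3: Foil-wrapped chocolate ball (red), rigid, 22 mm in diameter, 14 g, in the tumbler at the start. Origin: its centre.
- choc_4: Foil-wrapped chocolate ball (red), rigid, 22 mm in diameter, 14 g, in the tumbler at the start. Origin: its centre.
- choc_5: Foil-wrapped chocolate ball (red), rigid, 22 mm in diameter, 14 g, in the tumbler at the start. Origin: its centre.
- jam_jar: Closed jam jar, 68 mm in diameter, 84 mm high, loose; leave alone. Origin: centre of its underside.
- mandarin: Mandarin, 55 mm wide, 48 mm high, loose; leave alone. Origin: centre of its underside.
- yoghurt: Closed yoghurt pot, 72 mm wide, 71 mm high, loose; leave alone. Origin: centre of its underside.
Mind the look-alikes: they are no part of the job. Leave any green look-alike of the tumbler alone.

How it is judged (in metres and radians):
On the way, in this order (a step that is already met when the one before it is completed fails the run):
1. the lid is slid open (at least 110 of its 130 mm) (value of joint box_lid above 0.11 m), for 0.1 s.
2. the tumbler is lifted at least 30 mm off the coaster, still upright within 0.6 rad (height (world z) of tumbler above 0.036 m and angle between tumbler's own z axis and vertical below 0.6 rad), for 0.1 s.
3. the tumbler is tipped by more than 1 rad with its mouth over the box (within 0.12 m of the opening's centre seen from above) and less than 0.3 m above the table (angle between tumbler's own z axis and vertical above 1 rad and horizontal distance between tumbler_mouth and box_opening below 0.12 m and height (world z) of tumbler_mouth below 0.3 m), for 0.05 s.
4. all six chocolates are in the box (x of choc_0 in the frame of treat_box between -0.09 and 0.09 m and y of choc_0 in the frame of treat_box between -0.075 and 0.075 m and z of choc_0 in the frame of treat_box between 0 and 0.078 m and x of choc_1 in the frame of treat_box between -0.09 and 0.09 m and y of choc_1 in the frame of treat_box between -0.075 and 0.075 m and z of choc_1 in the frame of treat_box between 0 and 0.078 m and x of choc_2 in the frame of treat_box between -0.09 and 0.09 m and y of choc_2 in the frame of treat_box between -0.075 and 0.075 m and z of choc_2 in the frame of treat_box between 0 and 0.078 m and x of choc_3 in the frame of treat_box between -0.09 and 0.09 m and y of choc_3 in the frame of treat_box between -0.075 and 0.075 m and z of choc_3 in the frame of treat_box between 0 and 0.078 m and x of choc_4 in the frame of treat_box between -0.09 and 0.09 m and y of choc_4 in the frame of treat_box between -0.075 and 0.075 m and z of choc_4 in the frame of treat_box between 0 and 0.078 m and x of choc_5 in the frame of treat_box between -0.09 and 0.09 m and y of choc_5 in the frame of treat_box between -0.075 and 0.075 m and z of choc_5 in the frame of treat_box between 0 and 0.078 m), for 0.2 s.
5. the tumbler stands upright on the coaster again, let go of (horizontal distance between tumbler and coaster below 0.03 m and angle between tumbler's own z axis and vertical below 0.1 rad and z of tumbler in the frame of coaster below 0.012 m and linear speed of tumbler below 0.02 m/s and contact force between the fingers and tumbler below 0.1 N), for 0.2 s.
At the end, for the whole second after the job is handed in: All six chocolates lie inside the box, below the lid; the lid is shut to within 5 mm; the tumbler stands still and upright (within 0.1 rad) on the coaster, its axis within 30 mm of the coaster's centre (all of step 4 and horizontal distance between tumbler and coaster below 0.03 m and angle between tumbler's own z axis and vertical below 0.1 rad and z of tumbler in the frame of coaster below 0.012 m and linear speed of tumbler below 0.02 m/s and value of joint box_lid below 0.005 m); the robot touches nothing.
It fails at once if the jam jar is shifted by more than 25 mm or knocked over (distance of jam_jar from where it was at the start of the episode above 0.025 m or angle between jam_jar's own z axis and vertical above 0.5 rad).
It fails at once if the mandarin is shifted by more than 25 mm or knocked over (distance of mandarin from where it was at the start of the episode above 0.025 m or angle between mandarin's own z axis and vertical above 0.5 rad).
It fails at once if the yoghurt pot is shifted by more than 25 mm or knocked over (distance of yoghurt from where it was at the start of the episode above 0.025 m or angle between yoghurt's own z axis and vertical above 0.5 rad).
It also fails if it takes over 72 s, if anything falls off the work surface, if the arm or the gripper's body presses on something with over 40 N, if the wrist force passes 120 N, or if a joint passes its speed limit or range.

## Working session

There is one attempt and no reset: what is moved stays moved. The work goes in short steps, Python scripts to look and compute and a tool call to move; the robot and the scene stay as the last step left them, time stands still between calls to the robot, and variables do not carry over. Pictures are saved under pics/ and viewed, at most 10 in all, crops included, and the job is handed in when it is done.

Besides the shell and the picture viewer there is one more tool, called after "Call:" as name(argument=value, ...), one argument or row to a line, values as JSON. jog_arm: Moves the arm, as the interface text tells. Shift numbers are shares of 40 mm and turn numbers shares of 10 degrees, none past 1 either way. Its arguments: {"type":"object","properties":{"commands":{"type":"array"},"squeeze":{"type":"number"}},"required":["commands"]}

```bash
ls; mkdir -p pics; python3 - <<'E'
from cell import manip,cams
import cv2,numpy as np
print(manip.nose_length, manip.read_state())
for n in ("scene","top"):
    c=cams.camera(n); print(n,c["fx"],c["fy"],c["cx"],c["cy"],np.round(c["world_to_cam"],3).tolist())
    cv2.imwrite(f"pics/{n}0.png",c["image"][:,:,::-1])
E
```

```text
pics
8.0 {'clock': 0.0, 'joints': array([-1.19957653e+00,  3.00475355e-01,  1.52158137e+00, -6.33201700e-05,
        1.32072197e+00, -6.66080672e-02]), 'qd': array([ 0.0004759 ,  0.00059056,  0.0004491 ,  0.00048414, -0.00038621,
       -0.00046948]), 'effort': array([ 5.19327496e-04, -5.31811953e+01, -3.52741134e+01,  7.08593940e-02,
        2.43858341e-02, -8.56647557e-05]), 'eef_pos': array([ 233.06911677, -497.88740152,  212.88387767]), 'eef_rot': array([-3.14040516e+00, -1.77454858e-05,  4.37843560e-01]), 'wrist_force': array([-0.38243415,  0.19018406,  0.38781499]), 'moment': array([-0.01101282, -0.03359946,  0.02377094]), 'finger_force': 0.0, 'finger_gap': 94.1710554301092}
scene 535.7297413369474 535.7297413369474 274.0262834478248 212.28996860244823 [[-0.861, -0.509, -0.001, 450.862], [-0.375, 0.637, -0.674, 270.99], [0.343, -0.579, -0.739, 1150.202], [0.0, 0.0, 0.0, 1.0]]
top 449.1011068942467 449.1011068942467 285.06033878354407 209.8202204436461 [[0.022, -1.0, 0.0, 4.325], [-0.984, -0.021, -0.175, 553.986], [0.175, 0.004, -0.985, 929.997], [0.0, 0.0, 0.0, 1.0]]
```

View pics/scene0.png

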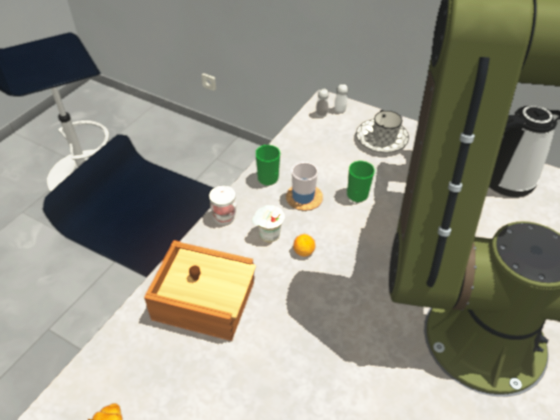

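View pics/top0.png

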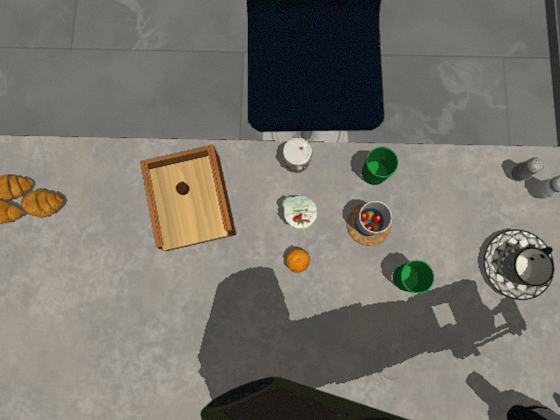

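The top view shows the box at about (188,198), with the knob at (182,188). The tumbler's rim is at (374,217), standing on its coaster, with green decoys at (380,165) and (413,276). The jar, pot and mandarin are near x≈297. In the scene view the knob is at (195,271) and the tumbler at (304,183).

```bash
cat > h.py <<'E'
import numpy as np,cv2
from cell import manip,cams
def ray(c,u,v):
    T=np.array(c["world_to_cam"]);R=T[:3,:3];o=-R.T@T[:3,3]
    return o,R.T@np.array([(u-c["cx"])/c["fx"],(v-c["cy"])/c["fy"],1])
def plane(c,p,z):
    o,d=ray(c,*p);return o+d*(z-o[2])/d[2]
def tri(c1,p1,c2,p2):
    o1,d1=ray(c1,*p1);o2,d2=ray(c2,*p2)
    A=np.c_[d1,-d2];s=np.linalg.lstsq(A,o2-o1,rcond=None)[0]
    a,b=o1+d1*s[0],o2+d2*s[1];return (a+b)/2,np.linalg.norm(a-b)
def blobs(c,lo,hi,box,amin=20):
    h=cv2.cvtColor(c["image"],cv2.COLOR_RGB2HSV);m=cv2.inRange(h,np.array(lo),np.array(hi))
    k=np.zeros_like(m);x0,y0,x1,y1=box;k[y0:y1,x0:x1]=255;m&=k
    cs,_=cv2.findContours(m,cv2.RETR_EXTERNAL,cv2.CHAIN_APPROX_NONE)
    return sorted([q for q in cs if cv2.contourArea(q)>amin],key=cv2.contourArea,reverse=True)
def cen(q):
    (x,y),r=cv2.minEnclosingCircle(q);return np.array([x,y])
E
python3 - <<'E'
from h import *
np.set_printoptions(precision=1,suppress=True)
s=cams.camera("scene");t=cams.camera("top")
print("cam",ray(s,0,0)[0],ray(t,0,0)[0])
# knob: dark blob
kt=blobs(t,(0,0,0),(179,255,75),(165,172,200,205),15);ks=blobs(s,(0,0,0),(179,255,90),(180,258,210,285),15)
for n,k in(("t",kt),("s",ks)):
    for q in k: print(n,cen(q),cv2.boundingRect(q),cv2.contourArea(q))
print("knob",tri(t,cen(kt[0]),s,cen(ks[0])))
for n,c,b in(("t",t,(130,135,250,260)),("s",s,(135,230,270,350))):
    h=cv2.cvtColor(c["image"],cv2.COLOR_RGB2HSV)
    for lo,hi in(((5,120,40),(22,255,255)),((12,60,150),(30,150,255))):
        for q in blobs(c,lo,hi,b,150)[:2]:
            hu=cv2.convexHull(q);a=cv2.approxPolyDP(hu,4,True)[:,0]
            print(n,lo,cv2.contourArea(q),a.tolist())
            if n=="t": print(np.array([plane(c,p,92)[:2] for p in a]))
for p in((188,220),(150,200),(372,204),(350,235),(374,215)):print(p,cv2.cvtColor(t["image"],cv2.COLOR_RGB2HSV)[p[1],p[0]])
for n,p in(("jar?",(297,155)),("yog?",(300,212)),("mand",(297,260)),("g1",(380,165)),("g2",(413,276)),("tum",(374,217))):print(n,plane(t,p,90)[:2])
big=np.hstack([cv2.resize(t["image"][130:265,130:250],None,fx=3.3,fy=3.3,interpolation=2),cv2.resize(t["image"][180:262,330:402],None,fx=5.43,fy=5.43,interpolation=2)[:445]])
cv2.imwrite("pics/crop1.png",big[:,:,::-1]);print(big.shape)
E
```

```text
cam [  94.8  723.2 1033.3] [ 382.3   12.7 1012.7]
t [182.1 188.2] (176, 182, 13, 13) 99.5Traceback (most recent call last):
  File "<stdin>", line 9, in <module>
IndexError: list index out of range
```

```bash
python3 - <<'E'
from h import *
np.set_printoptions(precision=1,suppress=True)
s=cams.camera("scene");t=cams.camera("top")
kt=blobs(t,(0,0,0),(179,255,75),(165,172,200,205),15);ks=blobs(s,(0,0,0),(179,255,140),(184,260,206,285),10)
for q in ks: print("s",cen(q),cv2.boundingRect(q),cv2.contourArea(q))
if ks: print("knob",tri(t,cen(kt[0]),s,cen(ks[0])))
for n,c,b in(("t",t,(130,135,250,260)),("s",s,(135,230,270,350))):
    for lo,hi in(((3,120,40),(22,255,255)),((12,60,150),(30,150,255))):
        for q in blobs(c,lo,hi,b,150)[:2]:
            hu=cv2.convexHull(q);a=cv2.approxPolyDP(hu,4,True)[:,0]
            print(n,lo,cv2.contourArea(q),a.tolist())
            if n=="t": print(np.array([plane(c,p,92)[:2] for p in a]))
H=cv2.cvtColor(t["image"],cv2.COLOR_RGB2HSV);S=cv2.cvtColor(s["image"],cv2.COLOR_RGB2HSV)
for p in((188,220),(150,200),(372,204),(350,235),(374,215)):print(p,H[p[1],p[0]])
for p in((195,271),(195,268),(304,172),(304,192),(318,200)):print("s",p,S[p[1],p[0]])
for n,p in(("jar?",(297,155)),("yog?",(300,212)),("mand",(297,260)),("g1",(380,165)),("g2",(413,276)),("tum",(374,217))):print(n,plane(t,p,90)[:2])
big=np.hstack([cv2.resize(t["image"][130:265,130:250],(400,450),interpolation=2),cv2.resize(t["image"][180:262,330:402],(395,450),interpolation=2)])
cv2.imwrite("pics/crop1.png",big[:,:,::-1])
E
```

```text
s [194.  273.4] (190, 267, 10, 14) 88.5
knob (array([585.3, 231. , 101.4]), np.float64(0.1994354239366883))
t (3, 120, 40) 7127.5 [[212, 145], [235, 233], [159, 248], [140, 162]]
[[683.4 175.2]
 [495.3 118.3]
 [461.  272.9]
 [642.5 326.1]]
t (12, 60, 150) 4966.5 [[208, 156], [227, 234], [163, 249], [150, 169]]
[[658.8 182.5]
 [492.9 134.7]
 [459.1 264.5]
 [627.7 303.8]]
s (3, 120, 40) 3383.0 [[173, 240], [252, 260], [252, 283], [230, 339], [151, 318], [145, 295]]
s (3, 120, 40) 197.5 [[198, 265], [198, 280], [188, 282], [189, 267]]
s (12, 60, 150) 4173.0 [[179, 241], [252, 258], [253, 277], [236, 318], [157, 294]]
(188, 220) [ 18 125 214]
(150, 200) [ 14 169 171]
(372, 204) [ 14  25 112]
(350, 235) [ 12  52 133]
(374, 215) [  4 237  85]
s (195, 271) [ 12 167 130]
s (195, 268) [ 12 166 132]
s (304, 172) [ 13  27 169]
s (304, 192) [ 14  26 165]
s (318, 200) [ 20 129 244]
jar? [665.7  -6.8]
yog? [542.5 -15.1]
mand [442.7 -10.6]
g1 [ 647.5 -183.5]
g2 [ 415.4 -246.9]
tum [ 535.3 -169.3]
```

View pics/crop1.png

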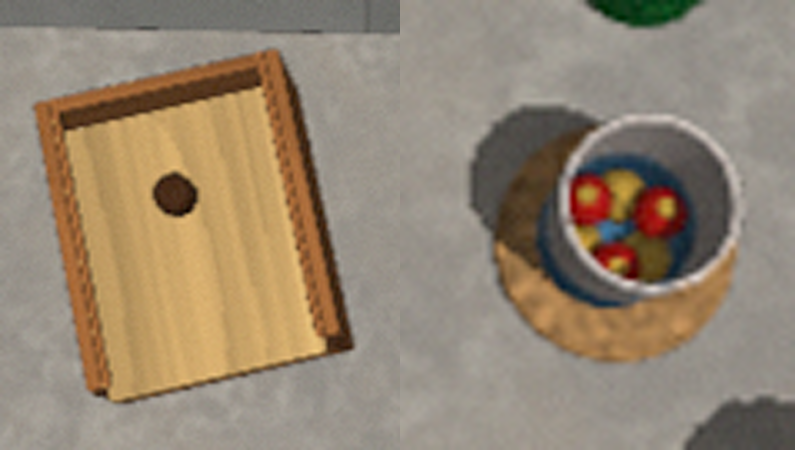

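Left crop: the box has a light lid, the low front end at the bottom, and the knob at crop (175,193). Right crop: the tumbler rim is centred at crop (650,205) on its coaster, with three red balls and some gold ones inside. Box yaw comes out at about 15.5° and the knob at about (582,228).

```bash
cat >> h.py <<'E'
from scipy.spatial.transform import Rotation as Ro
def down(theta): # tool down, tool y along world heading theta (deg)
    return Ro.from_euler("xyz",[180,0,theta+90],degrees=True)
def plan(pos,rot,n,p0=None,r0=None):
    s=manip.read_state()
    p0=s["eef_pos"] if p0 is None else np.array(p0,float)
    r0=Ro.from_euler("xyz",s["eef_rot"]) if r0 is None else r0
    w=(r0.inv()*rot).as_rotvec()/n;D=Ro.from_rotvec(w)
    A=np.zeros((3,3));R=r0
    for k in range(n): A+=R.as_matrix();R=R*D
    v=np.linalg.solve(A,np.array(pos,float)-p0)
    print(n,"rows shift",np.round(v/40,3),"turn",np.round(np.degrees(w)/10,3))
E
python3 - <<'E'
from h import *
plan((575,226,200),down(15.5),30)
E
```

```text
30 rows shift [ 0.725 -0.01   0.011] turn [-0.    -0.    -0.268]
```

Call:
jog_arm(
  commands=[
    {"dx": 0.725, "dy": -0.01, "dz": 0.01, "az": -0.268, "gripper": 0},
    {"dx": 0.725, "dy": -0.01, "dz": 0.01, "az": -0.268},
    {"dx": 0.725, "dy": -0.01, "dz": 0.01, "az": -0.268},
    {"dx": 0.725, "dy": -0.01, "dz": 0.01, "az": -0.268},
    {"dx": 0.725, "dy": -0.01, "dz": 0.01, "az": -0.268},
    {"dx": 0.725, "dy": -0.01, "dz": 0.01, "az": -0.268},
    {"dx": 0.725, "dy": -0.01, "dz": 0.01, "az": -0.268},
    {"dx": 0.725, "dy": -0.01, "dz": 0.01, "az": -0.268},
    {"dx": 0.725, "dy": -0.01, "dz": 0.01, "az": -0.268},
    {"dx": 0.725, "dy": -0.01, "dz": 0.01, "az": -0.268},
  ],
)

```text
schema error: expected keys dx, dy, dz, ax, ay, az, gripper
```

Call:
jog_arm(
  commands=[
    {"dx": 0.725, "dy": -0.01, "dz": 0.01, "az": -0.268},
    {"dx": 0.725, "dy": -0.01, "dz": 0.01, "az": -0.268},
    {"dx": 0.725, "dy": -0.01, "dz": 0.01, "az": -0.268},
    {"dx": 0.725, "dy": -0.01, "dz": 0.01, "az": -0.268},
    {"dx": 0.725, "dy": -0.01, "dz": 0.01, "az": -0.268},
    {"dx": 0.725, "dy": -0.01, "dz": 0.01, "az": -0.268},
    {"dx": 0.725, "dy": -0.01, "dz": 0.01, "az": -0.268},
    {"dx": 0.725, "dy": -0.01, "dz": 0.01, "az": -0.268},
    {"dx": 0.725, "dy": -0.01, "dz": 0.01, "az": -0.268},
    {"dx": 0.725, "dy": -0.01, "dz": 0.01, "az": -0.268},
  ],
)

```text
schema error: expected keys dx, dy, dz, ax, ay, az, gripper
```

```bash
python3 - <<'E'
from h import *
np.set_printoptions(precision=2,suppress=True)
s=manip.read_state();print(s["joints"],s["clock"],s["eef_pos"],s["eef_rot"])
c=cams.camera("wrist");cv2.imwrite("pics/w1.png",c["image"][:,:,::-1])
print(ray(c,280,210),c["fx"])
plan((575,226,200),down(15.5),10)
E
```

```text
[-1.2   0.3   1.52 -0.    1.32 -0.07] 0.3 [ 233.13 -498.05  213.25] [-3.14 -0.    0.44]
(array([ 302.3 , -465.96,  384.52]), array([-0.23, -0.12, -0.97])) 318.47589036095815
10 rows shift [ 2.17 -0.13  0.03] turn [-0.  -0.  -0.8]
```

View pics/w1.png

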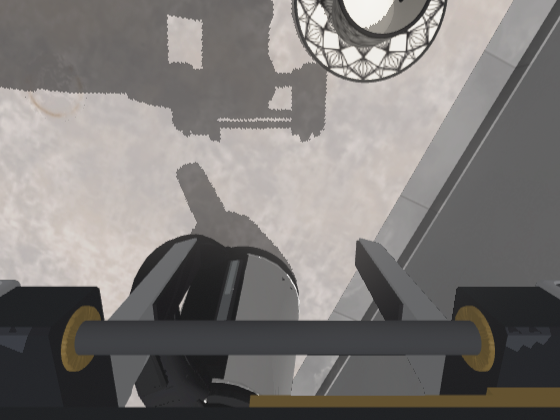

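All seven keys are needed in each row. The wrist view shows the thermos at about (220,330), under and behind the tool, so moving along +x takes the arm away from it.

Call:
jog_arm(
  commands=[
    {"dx": 0.725, "dy": -0.01, "dz": 0.01, "ax": 0, "ay": 0, "az": -0.268, "gripper": 0},
    {"dx": 0.725, "dy": -0.01, "dz": 0.01, "ax": 0, "ay": 0, "az": -0.268, "gripper": 0},
    {"dx": 0.725, "dy": -0.01, "dz": 0.01, "ax": 0, "ay": 0, "az": -0.268, "gripper": 0},
    {"dx": 0.725, "dy": -0.01, "dz": 0.01, "ax": 0, "ay": 0, "az": -0.268, "gripper": 0},
    {"dx": 0.725, "dy": -0.01, "dz": 0.01, "ax": 0, "ay": 0, "az": -0.268, "gripper": 0},
    {"dx": 0.725, "dy": -0.01, "dz": 0.01, "ax": 0, "ay": 0, "az": -0.268, "gripper": 0},
    {"dx": 0.725, "dy": -0.01, "dz": 0.01, "ax": 0, "ay": 0, "az": -0.268, "gripper": 0},
    {"dx": 0.725, "dy": -0.01, "dz": 0.01, "ax": 0, "ay": 0, "az": -0.268, "gripper": 0},
    {"dx": 0.725, "dy": -0.01, "dz": 0.01, "ax": 0, "ay": 0, "az": -0.268, "gripper": 0},
    {"dx": 0.725, "dy": -0.01, "dz": 0.01, "ax": 0, "ay": 0, "az": -0.268, "gripper": 0},
  ],
)

```text
clock: 1.6
eef_pos: [460.4, -320.7, 209.4]
eef_rot: [-3.142, 0.0, 0.907]
wrist_force: [0.1, -0.3, -0.8]
finger_gap: 93.9
finger_force: 0.0
```

```bash
python3 - <<'E'
from h import *
np.set_printoptions(precision=2,suppress=True)
s=manip.read_state();print(s["joints"],s["clock"],s["eef_pos"],s["eef_rot"])
c=cams.camera("wrist");cv2.imwrite("pics/w2.png",c["image"][:,:,::-1])
np.savez("w2.npz",**c)
print(ray(c,280,210),c["fx"])
plan((575,226,200),down(15.5),20)
E
```

```text
[-0.67  0.33  1.49 -0.    1.32 -0.01] 1.6 [ 460.44 -320.7   209.39] [-3.14  0.    0.91]
(array([ 507.79, -261.14,  380.63]), array([-0.16, -0.21, -0.96])) 318.47589036095815
20 rows shift [ 0.72 -0.01  0.01] turn [ 0.   -0.   -0.27]
```

View pics/w2.png

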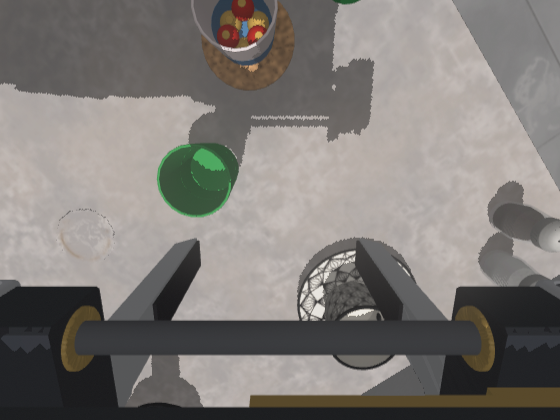

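The wrist view has the tumbler rim at (235,30) with the coaster at (248,45), and a green decoy at (195,180). I'll continue along the arc and grab calibrated wrist frames with the tumbler in view.

Call:
jog_arm(
  commands=[
    {"dx": 0.725, "dy": -0.01, "dz": 0.01, "ax": 0, "ay": 0, "az": -0.268, "gripper": 0},
    {"dx": 0.725, "dy": -0.01, "dz": 0.01, "ax": 0, "ay": 0, "az": -0.268, "gripper": 0},
    {"dx": 0.725, "dy": -0.01, "dz": 0.01, "ax": 0, "ay": 0, "az": -0.268, "gripper": 0},
  ],
)

```text
clock: 2.02
eef_pos: [509.6, -249.3, 208.2]
eef_rot: [-3.141, 0.0, 1.047]
wrist_force: [0.1, 0.1, -0.3]
finger_gap: 94.0
finger_force: 0.0
```

```bash
python3 - <<'E'
from h import *
c=cams.camera("wrist");np.savez("w3.npz",**c);cv2.imwrite("pics/w3.png",c["image"][:,:,::-1])
E
```

Call:
jog_arm(
  commands=[
    {"dx": 0.725, "dy": -0.01, "dz": 0.01, "ax": 0, "ay": 0, "az": -0.268, "gripper": 0},
    {"dx": 0.725, "dy": -0.01, "dz": 0.01, "ax": 0, "ay": 0, "az": -0.268, "gripper": 0},
    {"dx": 0.725, "dy": -0.01, "dz": 0.01, "ax": 0, "ay": 0, "az": -0.268, "gripper": 0},
    {"dx": 0.725, "dy": -0.01, "dz": 0.01, "ax": 0, "ay": 0, "az": -0.268, "gripper": 0},
    {"dx": 0.725, "dy": -0.01, "dz": 0.01, "ax": 0, "ay": 0, "az": -0.268, "gripper": 0},
    {"dx": 0.725, "dy": -0.01, "dz": 0.01, "ax": 0, "ay": 0, "az": -0.268, "gripper": 0},
    {"dx": 0.725, "dy": -0.01, "dz": 0.01, "ax": 0, "ay": 0, "az": -0.268, "gripper": 0},
    {"dx": 0.725, "dy": -0.01, "dz": 0.01, "ax": 0, "ay": 0, "az": -0.268, "gripper": 0},
    {"dx": 0.725, "dy": -0.01, "dz": 0.01, "ax": 0, "ay": 0, "az": -0.268, "gripper": 0},
    {"dx": 0.725, "dy": -0.01, "dz": 0.01, "ax": 0, "ay": 0, "az": -0.268, "gripper": 0},
  ],
)

```text
clock: 3.32
eef_pos: [594.5, 25.1, 204.2]
eef_rot: [-3.141, 0.0, 1.514]
wrist_force: [0.8, -0.7, -0.1]
finger_gap: 94.2
finger_force: 0.0
```

```bash
python3 - <<'E'
from h import *
np.set_printoptions(precision=2,suppress=True)
c=cams.camera("wrist");np.savez("w4.npz",**c)
w3=np.load("w3.npz")["image"]
both=np.hstack([cv2.resize(w3,(400,300)),cv2.resize(c["image"],(400,300))])
cv2.imwrite("pics/w34.png",both[:,:,::-1])
print(manip.read_state()["eef_pos"])
plan((579,227,200),down(15.5),8)
E
```

```text
[594.48  27.98 204.11]
8 rows shift [0.63 0.01 0.01] turn [-0.   -0.   -0.23]
```

View pics/w34.png

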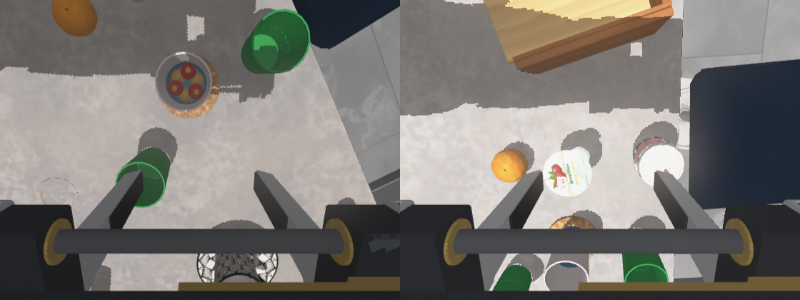

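The left frame (w3) shows the tumbler at about (259,116) in full pixels. The right frame (w4) shows the box at the top and the pot, jar and mandarin below. Next I move above the knob.

Call:
jog_arm(
  commands=[
    {"dx": 0.55, "dy": 0.01, "dz": 0.0, "ax": 0, "ay": 0, "az": -0.23, "gripper": 0},
    {"dx": 0.55, "dy": 0.01, "dz": 0, "ax": 0, "ay": 0, "az": -0.23, "gripper": 0},
    {"dx": 0.55, "dy": 0.01, "dz": 0, "ax": 0, "ay": 0, "az": -0.23, "gripper": 0},
    {"dx": 0.55, "dy": 0.01, "dz": 0, "ax": 0, "ay": 0, "az": -0.23, "gripper": 0},
  ],
)

```text
clock: 3.88
eef_pos: [595.7, 114.0, 204.2]
eef_rot: [-3.142, -0.0, 1.677]
wrist_force: [0.7, 0.2, -0.1]
finger_gap: 94.1
finger_force: 0.0
```

```bash
python3 - <<'E'
from h import *
np.set_printoptions(precision=1,suppress=True)
c=cams.camera("wrist");np.savez("w5.npz",**c)
t=cams.camera("top");np.savez("t5.npz",**t)
w3=dict(np.load("w3.npz"))
# show w5 and tumbler crops
cv2.imwrite("pics/w5.png",np.hstack([cv2.resize(c["image"],(400,300)),cv2.resize(w3["image"][60:180,190:330],(350,300),interpolation=2)])[:,:,::-1])
plan((579,227,200),down(15.5),4)
# knob in wrist
for v in (60,90):
  for q in blobs(c,(0,60,0),(25,255,v),(100,0,480,300),40)[:4]: print(v,cen(q),cv2.boundingRect(q),cv2.contourArea(q))
H=cv2.cvtColor(w3["image"],cv2.COLOR_RGB2HSV)
for q in blobs(w3,(8,90,120),(25,255,255),(200,60,330,180),40)[:3]: print("coaster",cv2.boundingRect(q),cv2.contourArea(q),cen(q))
E
```

```text
4 rows shift [0.7 0.  0. ] turn [-0.  -0.  -0.2]
90 [280.   68.9] (264, 60, 33, 26) 368.0
coaster (225, 130, 81, 35) 677.5 [265.  135.5]
```

View pics/w5.png

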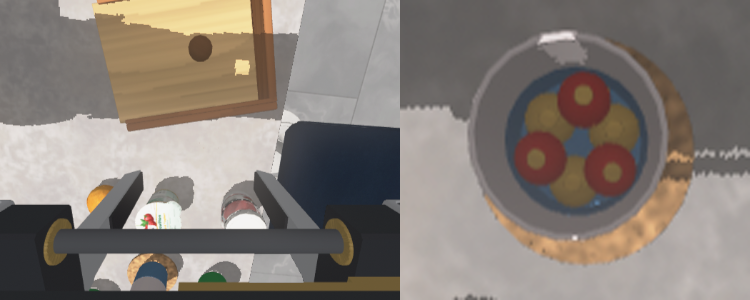

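The wrist frame shows the knob at about (280,67). The right crop has the tumbler rim as a circle centred at (257.2,113.2) in full pixels, with the coaster showing on its right and below.

```bash
python3 - <<'E'
from h import *
np.set_printoptions(precision=1,suppress=True)
w3,w5,t=[dict(np.load(f"{n}.npz")) for n in("w3","w5","t5")]
k=tri(w5,(280,68),t,(182.1,188.2));print("knob",k, plane(t,(182.1,188.2),117),plane(w5,(280,68),117))
# same method but rim: refine with Hough
g=cv2.cvtColor(w3["image"],cv2.COLOR_RGB2GRAY)[60:180,190:330]
hc=cv2.HoughCircles(g,cv2.HOUGH_GRADIENT,1,20,param1=120,param2=20,minRadius=33,maxRadius=48)
print("hough w3",hc[0,:3]+[190,60,0] if hc is not None else None)
g=cv2.cvtColor(t["image"],cv2.COLOR_RGB2GRAY)
g=cv2.resize(g[180:262,330:402],None,fx=4,fy=4,interpolation=2)
hc=cv2.HoughCircles(g,cv2.HOUGH_GRADIENT,1,20,param1=120,param2=20,minRadius=58,maxRadius=100)
print("hough t",hc[0,:4]/4+[330,180,0] if hc is not None else None)
print("rim",tri(w3,(257.2,113.2),t,(375.3,217)),"t z101",plane(t,(375.3,217),101),"w",plane(w3,(257.2,113.2),101))
print("coaster",plane(t,(369.4,224.3),6))
for q in((307.6,116),(262,166)):print(plane(w3,q,6))
print("corners lid-side edge",plane(t,(140.5,161),92),plane(t,(159.5,248),92),plane(t,(212.5,147),92))
E
```

```text
knob (array([586.3, 232.1,  97.6]), np.float64(0.24318614608276298)) [582.  227.3 117. ] [586.4 229.2 117. ]
hough w3 [[256.5 114.5  40.8]]
hough t [[375.1 217.4  15.4]
 [379.1 214.4  18.7]
 [370.1 221.4  23.4]]
rim (array([ 536. , -169.4,   96. ]), np.float64(4.274334582122282)) t z101 [ 533.5 -169.8  101. ] w [ 537.9 -168.4  101. ]
coaster [ 532.2 -175.2    6. ]
[ 581.9 -194.1    6. ]
[ 508.6 -216.7    6. ]
corners lid-side edge [644.7 325.2  92. ] [461.  271.9  92. ] [679.  173.9  92. ]
```

```bash
python3 - <<'E'
from h import *
plan((583.5,228,190),down(15.5),6)
E
```

```text
6 rows shift [0.473 0.033 0.059] turn [-0.    -0.    -0.156]
```

Call:
jog_arm(
  commands=[
    {"dx": 0.473, "dy": 0.033, "dz": 0.059, "ax": 0, "ay": 0, "az": -0.156, "gripper": 0},
    {"dx": 0.473, "dy": 0.033, "dz": 0.059, "ax": 0, "ay": 0, "az": -0.156, "gripper": 0},
    {"dx": 0.473, "dy": 0.033, "dz": 0.059, "ax": 0, "ay": 0, "az": -0.156, "gripper": 0},
    {"dx": 0.473, "dy": 0.033, "dz": 0.059, "ax": 0, "ay": 0, "az": -0.156, "gripper": 0},
    {"dx": 0.473, "dy": 0.033, "dz": 0.059, "ax": 0, "ay": 0, "az": -0.156, "gripper": 0},
    {"dx": 0.473, "dy": 0.033, "dz": 0.059, "ax": 0, "ay": 0, "az": -0.156, "gripper": 0},
    {"dx": 0, "dy": 0, "dz": 0, "ax": 0, "ay": 0, "az": 0, "gripper": 0},
    {"dx": 0, "dy": 0, "dz": 0, "ax": 0, "ay": 0, "az": 0, "gripper": 0},
  ],
)

```text
clock: 4.97
eef_pos: [584.3, 225.4, 190.1]
eef_rot: [3.142, 0.0, 1.837]
wrist_force: [0.2, 0.1, 0.3]
finger_gap: 94.2
finger_force: 0.0
```

```bash
python3 - <<'E'
from h import *
s=manip.read_state();print(s["eef_pos"],np.degrees(s["eef_rot"]),s["joints"])
plan((583.5,228,100),down(15.5),4)
E
```

```text
[584.26116995 225.36405433 190.13741697] [1.79997142e+02 6.24088420e-03 1.05262969e+02] [ 3.09707251e-01  4.88635332e-01  1.31484137e+00 -1.14056760e-04
  1.33807083e+00  4.33444814e-02]
4 rows shift [ 0.017 -0.     0.563] turn [ 0.     0.    -0.006]
```

Call:
jog_arm(
  commands=[
    {"dx": 0.02, "dy": 0, "dz": 0.56, "ax": 0, "ay": 0, "az": 0, "gripper": 0},
    {"dx": 0.02, "dy": 0, "dz": 0.56, "ax": 0, "ay": 0, "az": 0, "gripper": 0},
    {"dx": 0.02, "dy": 0, "dz": 0.56, "ax": 0, "ay": 0, "az": 0, "gripper": 0},
    {"dx": 0.01, "dy": 0, "dz": 0.56, "ax": 0, "ay": 0, "az": 0, "gripper": 0},
    {"dx": 0, "dy": 0, "dz": 0, "ax": 0, "ay": 0, "az": 0, "gripper": 0.5},
    {"dx": 0, "dy": 0, "dz": 0, "ax": 0, "ay": 0, "az": 0, "gripper": 1},
    {"dx": 0, "dy": 0, "dz": 0, "ax": 0, "ay": 0, "az": 0, "gripper": 1},
    {"dx": 0, "dy": 0, "dz": 0, "ax": 0, "ay": 0, "az": 0, "gripper": 1},
    {"dx": 0, "dy": 0, "dz": 0, "ax": 0, "ay": 0, "az": 0, "gripper": 1},
  ],
  squeeze=8,
)

```text
clock: 6.1
eef_pos: [583.5, 228.3, 100.8]
eef_rot: [3.141, -0.0, 1.838]
wrist_force: [0.5, 0.1, -0.1]
finger_gap: 47.5
finger_force: 0.0
```

Call:
jog_arm(
  commands=[
    {"dx": 0, "dy": 0, "dz": 0, "ax": 0, "ay": 0, "az": 0, "gripper": 1},
    {"dx": 0, "dy": 0, "dz": 0, "ax": 0, "ay": 0, "az": 0, "gripper": 1},
    {"dx": 0, "dy": 0, "dz": 0, "ax": 0, "ay": 0, "az": 0, "gripper": 1},
    {"dx": 0, "dy": 0, "dz": 0, "ax": 0, "ay": 0, "az": 0, "gripper": 1},
  ],
)

```text
clock: 6.6
eef_pos: [583.5, 228.3, 100.5]
eef_rot: [3.141, 0.0, 1.838]
wrist_force: [0.1, -0.2, 0.4]
finger_gap: 24.8
finger_force: 8.0
```

Call:
jog_arm(
  commands=[
    {"dx": 0, "dy": -0.4, "dz": 0, "ax": 0, "ay": 0, "az": 0, "gripper": 1},
    {"dx": 0, "dy": -0.4, "dz": 0, "ax": 0, "ay": 0, "az": 0, "gripper": 1},
    {"dx": 0, "dy": -0.4, "dz": 0, "ax": 0, "ay": 0, "az": 0, "gripper": 1},
    {"dx": 0, "dy": -0.4, "dz": 0, "ax": 0, "ay": 0, "az": 0, "gripper": 1},
    {"dx": 0, "dy": -0.4, "dz": 0, "ax": 0, "ay": 0, "az": 0, "gripper": 1},
    {"dx": 0, "dy": -0.4, "dz": 0, "ax": 0, "ay": 0, "az": 0, "gripper": 1},
    {"dx": 0, "dy": -0.4, "dz": 0, "ax": 0, "ay": 0, "az": 0, "gripper": 1},
    {"dx": 0, "dy": -0.4, "dz": 0, "ax": 0, "ay": 0, "az": 0, "gripper": 1},
    {"dx": 0, "dy": 0, "dz": 0, "ax": 0, "ay": 0, "az": 0, "gripper": 1},
  ],
)

```text
clock: 7.72
eef_pos: [460.8, 195.6, 100.9]
eef_rot: [3.137, -0.001, 1.838]
wrist_force: [14.0, 11.6, -10.7]
finger_gap: 43.4
finger_force: 8.0
```

```bash
python3 - <<'E'
from h import *
t=cams.camera("top");s=cams.camera("scene")
print({k:np.round(v,2) for k,v in manip.read_state().items()})
cv2.imwrite("pics/t6.png",np.hstack([cv2.resize(t["image"][120:300,120:280],(400,450)),cv2.resize(s["image"][200:380,120:280],(400,450))])[:,:,::-1])
E
```

```text
{'clock': np.float64(7.82), 'joints': array([0.33, 0.32, 1.78, 0.  , 1.04, 0.06]), 'qd': array([ 0.  ,  0.01, -0.01,  0.  ,  0.  , -0.  ]), 'effort': array([ -2.49, -53.06, -25.56,  -1.22,   4.  ,   0.12]), 'eef_pos': array([461.4 , 195.75, 100.91]), 'eef_rot': array([ 3.14, -0.  ,  1.84]), 'wrist_force': array([12.33, 10.96, -9.57]), 'moment': array([ 1.9 , -2.39,  0.11]), 'finger_force': np.float64(8.0), 'finger_gap': np.float64(42.48)}
```

View pics/t6.png

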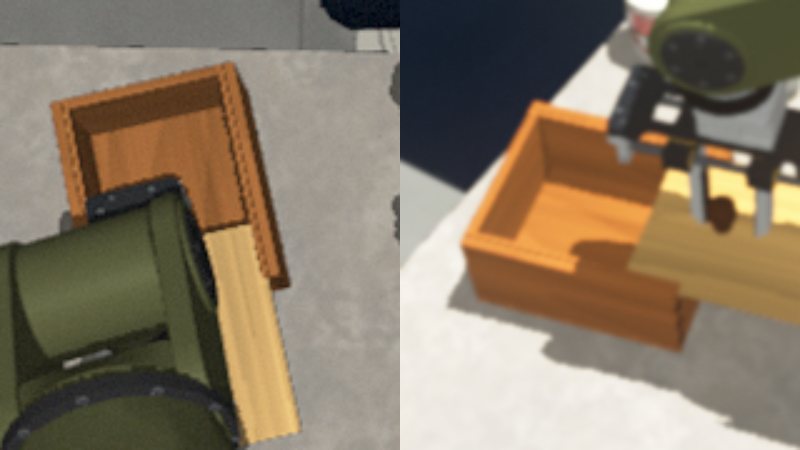

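The lid looks open: in the left crop its rear edge runs from (205,232) to (250,222), and in the right crop the knob bears on the far finger. I'll compute the actual travel.

```bash
python3 - <<'E'
from h import *
t=dict(np.load("t5.npz"))
a=np.radians(15.5);R=np.array([[np.cos(a),np.sin(a)],[-np.sin(a),np.cos(a)]])
P=lambda p,z:np.round(R@(plane(t,p,z)[:2]-[572.5,223.5]),1)
f=lambda u,v:(120+u/2.5,120+v/2.5)
print("lid rear",P(f(205,232),86),P(f(250,222),86))
print("lid front",P(f(247,443),86),P(f(300,432),86))
print("box far rim outer",P(f(52,102),92),P(f(235,62),92),"near right end",P(f(280,286),92))
E
```

```text
lid rear [-43.1 -23. ] [-44.1 -61.4]
lid front [-221.   -18.7] [-223.   -62.3]
box far rim outer [97.1 78. ] [ 93.3 -80.4] near right end [-103.8  -74.1]
```

The lid's rear edge is about 3 mm from the nominal fully-open place, so the lid is fully open against its stop. I'll release, rise, and test which way the wrist tilts.

Call:
jog_arm(
  commands=[
    {"dx": 0, "dy": 0, "dz": 0, "ax": 0, "ay": 0, "az": 0, "gripper": 0.3},
    {"dx": 0, "dy": 0, "dz": 0, "ax": 0, "ay": 0, "az": 0, "gripper": 0.2},
    {"dx": 0, "dy": 0, "dz": 0, "ax": 0, "ay": 0, "az": 0, "gripper": 0.2},
    {"dx": 0, "dy": 0, "dz": -0.7, "ax": 0, "ay": 0, "az": 0, "gripper": 0},
    {"dx": 0, "dy": 0, "dz": -0.8, "ax": 0, "ay": 0, "az": 0, "gripper": 0},
    {"dx": 0, "dy": 0, "dz": -0.8, "ax": 0, "ay": 0, "az": 0, "gripper": 0},
    {"dx": 0, "dy": 0, "dz": -0.7, "ax": 0, "ay": 0, "az": 0, "gripper": 0},
    {"dx": 0, "dy": 0, "dz": 0, "ax": 0, "ay": 0.8, "az": 0, "gripper": 0},
    {"dx": 0, "dy": 0, "dz": 0, "ax": 0, "ay": 0.8, "az": 0, "gripper": 0},
    {"dx": 0, "dy": 0, "dz": 0, "ax": 0, "ay": 0, "az": 0, "gripper": 0},
  ],
)

```text
clock: 9.07
eef_pos: [460.2, 193.3, 220.2]
eef_rot: [-3.141, -0.279, 1.835]
wrist_force: [0.6, -0.0, -1.2]
finger_gap: 93.9
finger_force: 0.0
```

```bash
python3 - <<'E'
from h import *
np.set_printoptions(precision=3,suppress=True)
s=manip.read_state();print(s["joints"],s["wrist_force"],s["eef_pos"],s["eef_rot"])
plan((535.5,-170,195),down(-17.5),20)
E
```

```text
[ 0.178  0.18   1.678  0.287  1.32  -0.163] [ 0.582 -0.049 -1.231] [460.213 193.304 220.153] [-3.141 -0.279  1.835]
20 rows shift [-0.461  0.099 -0.038] turn [-0.023 -0.078  0.162]
```

Positive `ay` turns joint 4 positive, the side with plenty of range, so I'll pour with positive `ay`. Now over to the tumbler.

Call:
jog_arm(
  commands=[
    {"dx": -0.461, "dy": 0.099, "dz": -0.038, "ax": -0.023, "ay": -0.078, "az": 0.162, "gripper": 0},
    {"dx": -0.461, "dy": 0.099, "dz": -0.038, "ax": -0.023, "ay": -0.078, "az": 0.162, "gripper": 0},
    {"dx": -0.461, "dy": 0.099, "dz": -0.038, "ax": -0.023, "ay": -0.078, "az": 0.162, "gripper": 0},
    {"dx": -0.461, "dy": 0.099, "dz": -0.038, "ax": -0.023, "ay": -0.078, "az": 0.162, "gripper": 0},
    {"dx": -0.461, "dy": 0.099, "dz": -0.038, "ax": -0.023, "ay": -0.078, "az": 0.162, "gripper": 0},
    {"dx": -0.461, "dy": 0.099, "dz": -0.038, "ax": -0.023, "ay": -0.078, "az": 0.162, "gripper": 0},
    {"dx": -0.461, "dy": 0.099, "dz": -0.038, "ax": -0.023, "ay": -0.078, "az": 0.162, "gripper": 0},
    {"dx": -0.461, "dy": 0.099, "dz": -0.038, "ax": -0.023, "ay": -0.078, "az": 0.162, "gripper": 0},
    {"dx": -0.461, "dy": 0.099, "dz": -0.038, "ax": -0.023, "ay": -0.078, "az": 0.162, "gripper": 0},
    {"dx": -0.461, "dy": 0.099, "dz": -0.038, "ax": -0.023, "ay": -0.078, "az": 0.162, "gripper": 0},
  ],
)

```text
clock: 10.32
eef_pos: [524.2, 17.9, 195.1]
eef_rot: [-3.122, -0.138, 1.548]
wrist_force: [-0.7, 0.3, 0.2]
finger_gap: 93.9
finger_force: 0.0
```

Call:
jog_arm(
  commands=[
    {"dx": -0.461, "dy": 0.099, "dz": -0.038, "ax": -0.023, "ay": -0.078, "az": 0.162, "gripper": 0},
    {"dx": -0.461, "dy": 0.099, "dz": -0.038, "ax": -0.023, "ay": -0.078, "az": 0.162, "gripper": 0},
    {"dx": -0.461, "dy": 0.099, "dz": -0.038, "ax": -0.023, "ay": -0.078, "az": 0.162, "gripper": 0},
    {"dx": -0.461, "dy": 0.099, "dz": -0.038, "ax": -0.023, "ay": -0.078, "az": 0.162, "gripper": 0},
    {"dx": -0.461, "dy": 0.099, "dz": -0.038, "ax": -0.023, "ay": -0.078, "az": 0.162, "gripper": 0},
    {"dx": -0.461, "dy": 0.099, "dz": -0.038, "ax": -0.023, "ay": -0.078, "az": 0.162, "gripper": 0},
    {"dx": -0.461, "dy": 0.099, "dz": -0.038, "ax": -0.023, "ay": -0.078, "az": 0.162, "gripper": 0},
    {"dx": -0.461, "dy": 0.099, "dz": -0.038, "ax": -0.023, "ay": -0.078, "az": 0.162, "gripper": 0},
    {"dx": -0.461, "dy": 0.099, "dz": -0.038, "ax": -0.023, "ay": -0.078, "az": 0.162, "gripper": 0},
    {"dx": -0.461, "dy": 0.099, "dz": -0.038, "ax": -0.023, "ay": -0.078, "az": 0.162, "gripper": 0},
  ],
)

```text
clock: 11.58
eef_pos: [536.0, -170.1, 195.9]
eef_rot: [3.14, 0.001, 1.266]
wrist_force: [0.4, -0.9, -0.2]
finger_gap: 94.0
finger_force: 0.0
```

Call:
jog_arm(
  commands=[
    {"dx": 0, "dy": 0, "dz": 0, "ax": 0, "ay": 0, "az": 0, "gripper": 0},
    {"dx": 0, "dy": 0, "dz": 0, "ax": 0, "ay": 0, "az": 0, "gripper": 0},
  ],
)

```text
clock: 11.82
eef_pos: [536.1, -168.6, 195.8]
eef_rot: [3.141, 0.0, 1.268]
wrist_force: [0.2, 0.8, 0.8]
finger_gap: 94.1
finger_force: 0.0
```

```bash
python3 - <<'E'
from h import *
s=manip.read_state();print(s["eef_pos"],np.degrees(s["eef_rot"]))
plan((535.5,-170,60),down(-17.5),6)
E
```

```text
[ 536.14413086 -168.64169024  195.79138747] [1.79954257e+02 7.99030460e-03 7.26792225e+01]
6 rows shift [-0.006 -0.001  0.566] turn [0.001 0.    0.003]
```

Call:
jog_arm(
  commands=[
    {"dx": -0.006, "dy": 0, "dz": 0.566, "ax": 0, "ay": 0, "az": 0, "gripper": 0},
    {"dx": -0.006, "dy": 0, "dz": 0.566, "ax": 0, "ay": 0, "az": 0, "gripper": 0},
    {"dx": -0.006, "dy": 0, "dz": 0.566, "ax": 0, "ay": 0, "az": 0, "gripper": 0},
    {"dx": -0.006, "dy": 0, "dz": 0.566, "ax": 0, "ay": 0, "az": 0, "gripper": 0},
    {"dx": -0.006, "dy": 0, "dz": 0.566, "ax": 0, "ay": 0, "az": 0, "gripper": 0},
    {"dx": 0, "dy": 0, "dz": 0.566, "ax": 0, "ay": 0, "az": 0, "gripper": 0},
    {"dx": 0, "dy": 0, "dz": 0, "ax": 0, "ay": 0, "az": 0, "gripper": 0},
  ],
)

```text
clock: 12.7
eef_pos: [535.2, -169.3, 58.7]
eef_rot: [-3.14, 0.0, 1.269]
wrist_force: [-0.8, 0.3, 0.9]
finger_gap: 93.6
finger_force: 0.0
```

Call:
jog_arm(
  commands=[
    {"dx": 0, "dy": 0, "dz": 0, "ax": 0, "ay": 0, "az": 0, "gripper": 0.2},
    {"dx": 0, "dy": 0, "dz": 0, "ax": 0, "ay": 0, "az": 0, "gripper": 0.4},
    {"dx": 0, "dy": 0, "dz": 0, "ax": 0, "ay": 0, "az": 0, "gripper": 1},
    {"dx": 0, "dy": 0, "dz": 0, "ax": 0, "ay": 0, "az": 0, "gripper": 1},
    {"dx": 0, "dy": 0, "dz": 0, "ax": 0, "ay": 0, "az": 0, "gripper": 1},
  ],
  squeeze=20,
)

```text
clock: 13.32
eef_pos: [536.1, -170.1, 60.6]
eef_rot: [3.14, 0.0, 1.268]
wrist_force: [-1.3, 1.2, 5.4]
finger_gap: 67.2
finger_force: 20.0
```

Call:
jog_arm(
  commands=[
    {"dx": 0, "dy": 0, "dz": -0.3, "ax": 0, "ay": 0, "az": 0, "gripper": 1},
    {"dx": 0, "dy": 0, "dz": -0.7, "ax": 0, "ay": 0, "az": 0, "gripper": 1},
    {"dx": 0, "dy": 0, "dz": -0.8, "ax": 0, "ay": 0, "az": 0, "gripper": 1},
    {"dx": 0, "dy": 0, "dz": -0.8, "ax": 0, "ay": 0, "az": 0, "gripper": 1},
    {"dx": 0, "dy": 0, "dz": -0.5, "ax": 0, "ay": 0, "az": 0, "gripper": 1},
    {"dx": 0, "dy": 0, "dz": 0, "ax": 0, "ay": 0, "az": 0, "gripper": 1},
  ],
)

```text
clock: 14.08
eef_pos: [536.3, -170.2, 185.7]
eef_rot: [3.138, 0.001, 1.268]
wrist_force: [0.8, -0.2, -1.9]
finger_gap: 67.1
finger_force: 20.0
```

```bash
python3 - <<'E'
from h import *
s=manip.read_state();print(s["eef_pos"],s["wrist_force"],s["finger_gap"])
plan((587.3,253.6,190),down(15.5),25)
M=np.array([587.3,253.6,225])
r=down(15.5)
def tp(t):
    q=r*Ro.from_euler("y",t,degrees=True);return M+41*q.as_matrix()[:,2],q
for a,b,n in((0,50,6),(50,80,6),(80,105,6)):
    plan(tp(b)[0],tp(b)[1],n,tp(a)[0],tp(a)[1]);print(b,tp(b)[0])
E
```

```text
[ 536.29082779 -170.22291663  185.67126635] [ 0.76285572 -0.21796704 -1.87521009] 67.12374853519974
25 rows shift [ 0.431  0.04  -0.004] turn [ 0.001  0.    -0.131]
6 rows shift [ 0.149  0.    -0.011] turn [-0.     0.833  0.   ]
50 [578.90662461 283.86553391 198.645708  ]
6 rows shift [ 0.089 -0.    -0.004] turn [0.  0.5 0. ]
80 [576.50968459 292.5086204  217.88042472]
6 rows shift [ 0.074  0.    -0.003] turn [-0.     0.417 -0.   ]
105 [576.71656958 291.76261721 235.61158085]
```

Call:
jog_arm(
  commands=[
    {"dx": 0.431, "dy": 0.04, "dz": -0.004, "ax": 0, "ay": 0, "az": -0.131, "gripper": 1},
    {"dx": 0.431, "dy": 0.04, "dz": -0.004, "ax": 0, "ay": 0, "az": -0.131, "gripper": 1},
    {"dx": 0.431, "dy": 0.04, "dz": -0.004, "ax": 0, "ay": 0, "az": -0.131, "gripper": 1},
    {"dx": 0.431, "dy": 0.04, "dz": -0.004, "ax": 0, "ay": 0, "az": -0.131, "gripper": 1},
    {"dx": 0.431, "dy": 0.04, "dz": -0.004, "ax": 0, "ay": 0, "az": -0.131, "gripper": 1},
    {"dx": 0.431, "dy": 0.04, "dz": -0.004, "ax": 0, "ay": 0, "az": -0.131, "gripper": 1},
    {"dx": 0.431, "dy": 0.04, "dz": -0.004, "ax": 0, "ay": 0, "az": -0.131, "gripper": 1},
    {"dx": 0.431, "dy": 0.04, "dz": -0.004, "ax": 0, "ay": 0, "az": -0.131, "gripper": 1},
    {"dx": 0.431, "dy": 0.04, "dz": -0.004, "ax": 0, "ay": 0, "az": -0.131, "gripper": 1},
    {"dx": 0.431, "dy": 0.04, "dz": -0.004, "ax": 0, "ay": 0, "az": -0.131, "gripper": 1},
  ],
)

```text
clock: 15.32
eef_pos: [585.8, -3.4, 185.5]
eef_rot: [3.141, 0.001, 1.498]
wrist_force: [0.1, 0.1, -0.9]
finger_gap: 67.4
finger_force: 20.0
```

Call:
jog_arm(
  commands=[
    {"dx": 0.431, "dy": 0.04, "dz": -0.004, "ax": 0, "ay": 0, "az": -0.131, "gripper": 1},
    {"dx": 0.431, "dy": 0.04, "dz": -0.004, "ax": 0, "ay": 0, "az": -0.131, "gripper": 1},
    {"dx": 0.431, "dy": 0.04, "dz": -0.004, "ax": 0, "ay": 0, "az": -0.131, "gripper": 1},
    {"dx": 0.431, "dy": 0.04, "dz": -0.004, "ax": 0, "ay": 0, "az": -0.131, "gripper": 1},
    {"dx": 0.431, "dy": 0.04, "dz": -0.004, "ax": 0, "ay": 0, "az": -0.131, "gripper": 1},
    {"dx": 0.431, "dy": 0.04, "dz": -0.004, "ax": 0, "ay": 0, "az": -0.131, "gripper": 1},
    {"dx": 0.431, "dy": 0.04, "dz": -0.004, "ax": 0, "ay": 0, "az": -0.131, "gripper": 1},
    {"dx": 0.431, "dy": 0.04, "dz": -0.004, "ax": 0, "ay": 0, "az": -0.131, "gripper": 1},
    {"dx": 0.431, "dy": 0.04, "dz": -0.004, "ax": 0, "ay": 0, "az": -0.131, "gripper": 1},
    {"dx": 0.431, "dy": 0.04, "dz": -0.004, "ax": 0, "ay": 0, "az": -0.131, "gripper": 1},
  ],
)

```text
clock: 16.58
eef_pos: [596.5, 169.0, 187.0]
eef_rot: [3.141, 0.001, 1.727]
wrist_force: [0.2, 0.3, -1.7]
finger_gap: 67.4
finger_force: 20.0
```

Call:
jog_arm(
  commands=[
    {"dx": 0.431, "dy": 0.04, "dz": -0.004, "ax": 0, "ay": 0, "az": -0.131, "gripper": 1},
    {"dx": 0.431, "dy": 0.04, "dz": -0.004, "ax": 0, "ay": 0, "az": -0.131, "gripper": 1},
    {"dx": 0.431, "dy": 0.04, "dz": -0.004, "ax": 0, "ay": 0, "az": -0.131, "gripper": 1},
    {"dx": 0.431, "dy": 0.04, "dz": -0.004, "ax": 0, "ay": 0, "az": -0.131, "gripper": 1},
    {"dx": 0.431, "dy": 0.04, "dz": -0.004, "ax": 0, "ay": 0, "az": -0.131, "gripper": 1},
    {"dx": 0, "dy": 0, "dz": 0, "ax": 0, "ay": 0, "az": 0, "gripper": 1},
  ],
)

```text
clock: 17.32
eef_pos: [586.9, 255.1, 187.7]
eef_rot: [3.141, 0.001, 1.842]
wrist_force: [0.3, 0.1, -2.9]
finger_gap: 67.2
finger_force: 20.0
```

Call:
jog_arm(
  commands=[
    {"dx": 0.149, "dy": 0, "dz": -0.011, "ax": 0, "ay": 0.833, "az": 0, "gripper": 1},
    {"dx": 0.149, "dy": 0, "dz": -0.011, "ax": 0, "ay": 0.833, "az": 0, "gripper": 1},
    {"dx": 0.149, "dy": 0, "dz": -0.011, "ax": 0, "ay": 0.833, "az": 0, "gripper": 1},
    {"dx": 0.149, "dy": 0, "dz": -0.011, "ax": 0, "ay": 0.833, "az": 0, "gripper": 1},
    {"dx": 0.149, "dy": 0, "dz": -0.011, "ax": 0, "ay": 0.833, "az": 0, "gripper": 1},
    {"dx": 0.149, "dy": 0, "dz": -0.011, "ax": 0, "ay": 0.833, "az": 0, "gripper": 1},
  ],
)

```text
clock: 18.08
eef_pos: [579.3, 283.5, 202.9]
eef_rot: [3.139, -0.876, 1.841]
wrist_force: [0.0, 0.4, -2.6]
finger_gap: 67.3
finger_force: 20.0
```

```bash
python3 - <<'E'
from h import *
s=manip.read_state();print(s["eef_pos"],np.degrees(s["eef_rot"]),s["wrist_force"],s["finger_gap"],s["joints"])
print(Ro.from_euler("xyz",s["eef_rot"]).as_matrix()[:,2])
E
```

```text
[579.2825324  283.52857108 202.94707806] [179.84536209 -50.16689138 105.45723105] [ 0.00822787  0.40193479 -2.59614159] 67.26851930011007 [ 0.0824089   0.59078573  1.35589895  0.86198142  1.4660491  -0.40612748]
[-0.20206147  0.74085444 -0.64055122]
```

On plan. Now the slow tilt on to 105°.

Call:
jog_arm(
  commands=[
    {"dx": 0.089, "dy": 0, "dz": -0.004, "ax": 0, "ay": 0.5, "az": 0, "gripper": 1},
    {"dx": 0.089, "dy": 0, "dz": -0.004, "ax": 0, "ay": 0.5, "az": 0, "gripper": 1},
    {"dx": 0.089, "dy": 0, "dz": -0.004, "ax": 0, "ay": 0.5, "az": 0, "gripper": 1},
    {"dx": 0.089, "dy": 0, "dz": -0.004, "ax": 0, "ay": 0.5, "az": 0, "gripper": 1},
    {"dx": 0.089, "dy": 0, "dz": -0.004, "ax": 0, "ay": 0.5, "az": 0, "gripper": 1},
    {"dx": 0.089, "dy": 0, "dz": -0.004, "ax": 0, "ay": 0.5, "az": 0, "gripper": 1},
    {"dx": 0, "dy": 0, "dz": 0, "ax": 0, "ay": 0, "az": 0, "gripper": 1},
    {"dx": 0, "dy": 0, "dz": 0, "ax": 0, "ay": 0, "az": 0, "gripper": 1},
  ],
)

```text
clock: 19.08
eef_pos: [576.7, 292.7, 221.8]
eef_rot: [3.134, -1.393, 1.847]
wrist_force: [-0.0, -0.8, -2.0]
finger_gap: 67.3
finger_force: 20.0
```

Call:
jog_arm(
  commands=[
    {"dx": 0.074, "dy": 0, "dz": -0.003, "ax": 0, "ay": 0.417, "az": 0, "gripper": 1},
    {"dx": 0.074, "dy": 0, "dz": -0.003, "ax": 0, "ay": 0.417, "az": 0, "gripper": 1},
    {"dx": 0.074, "dy": 0, "dz": -0.003, "ax": 0, "ay": 0.417, "az": 0, "gripper": 1},
    {"dx": 0.074, "dy": 0, "dz": -0.003, "ax": 0, "ay": 0.417, "az": 0, "gripper": 1},
    {"dx": 0.074, "dy": 0, "dz": -0.003, "ax": 0, "ay": 0.417, "az": 0, "gripper": 1},
    {"dx": 0.074, "dy": 0, "dz": -0.003, "ax": 0, "ay": 0.417, "az": 0, "gripper": 1},
    {"dx": 0, "dy": 0, "dz": 0, "ax": 0, "ay": 0, "az": 0, "gripper": 1},
    {"dx": 0, "dy": 0, "dz": 0, "ax": 0, "ay": 0, "az": 0, "gripper": 1},
    {"dx": 0, "dy": 0, "dz": 0, "ax": 0, "ay": 0, "az": 0, "gripper": 1},
    {"dx": 0, "dy": 0, "dz": 0, "ax": 0, "ay": 0, "az": 0, "gripper": 1},
  ],
)

```text
clock: 20.32
eef_pos: [576.7, 292.0, 239.6]
eef_rot: [0.005, -1.311, -1.307]
wrist_force: [0.4, -1.7, -1.3]
finger_gap: 67.6
finger_force: 20.0
```

```bash
python3 - <<'E'
from h import *
t=cams.camera("top");s=cams.camera("scene");w=cams.camera("wrist")
st=manip.read_state();print(st["eef_pos"],np.degrees(st["eef_rot"]),st["wrist_force"],st["finger_gap"],st["joints"])
cv2.imwrite("pics/t7.png",np.hstack([cv2.resize(t["image"][120:300,120:320],(400,360)),cv2.resize(s["image"][140:340,120:320],(390,360))])[:,:,::-1])
E
```

```text
[576.69370865 292.02777753 239.32348793] [  0.16618146 -75.06338846 -74.74807989] [-0.15026113  0.25511873 -1.39843804] 67.26312763590082 [ 0.01676525  0.88384227  1.38386412  1.61646518  1.92888946 -0.65615203]
```

View pics/t7.png

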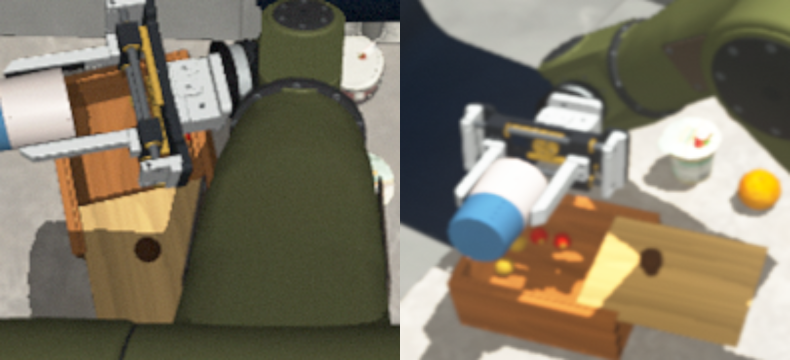

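The right crop shows several red and gold balls on the box floor around (500-560,240-270), with the tumbler emptied. Wrist load is about -1.3 N, close to the empty weight of 1.18 N. I'll tilt a little more for safety, then average the force.

Call:
jog_arm(
  commands=[
    {"dx": 0.2, "dy": 0, "dz": 0, "ax": 0, "ay": 0.4, "az": 0, "gripper": 1},
    {"dx": 0.2, "dy": 0, "dz": 0, "ax": 0, "ay": 0.4, "az": 0, "gripper": 1},
    {"dx": 0.2, "dy": 0, "dz": 0, "ax": 0, "ay": 0.4, "az": 0, "gripper": 1},
    {"dx": 0, "dy": 0, "dz": 0, "ax": 0, "ay": 0, "az": 0, "gripper": 1},
    {"dx": 0, "dy": 0, "dz": 0, "ax": 0, "ay": 0, "az": 0, "gripper": 1},
    {"dx": 0, "dy": 0, "dz": 0, "ax": 0, "ay": 0, "az": 0, "gripper": 1},
  ],
)

```text
clock: 21.22
eef_pos: [578.8, 284.5, 262.1]
eef_rot: [0.002, -1.101, -1.304]
wrist_force: [0.1, 0.1, -0.7]
finger_gap: 67.1
finger_force: 20.0
```

```bash
python3 - <<'E'
from h import *
f=[]
for i in range(8):
    s=cams.camera("scene");f.append(manip.read_state()["wrist_force"][2])
print(np.mean(f),np.std(f))
def tot(c,box):
    for n,lo,hi in(("red",(0,150,90),(5,255,255)),("red2",(172,150,90),(179,255,255)),("gold",(20,140,120),(32,255,255))):
        print(n,[(np.round(cen(q)).tolist(),cv2.contourArea(q)) for q in blobs(c,lo,hi,box,4)])
tot(s,(145,235,260,340))
st=manip.read_state();print(st["clock"])
M=np.array([587.3,253.6,225]);r=down(15.5)
p=st["eef_pos"]
plan((587.3,253.6,200),r,14)
E
```

```text
-1.413162831202294 0.4623654717876786
red [([190.0, 270.0], 30.0), ([202.0, 274.0], 24.0)]
red2 []
gold [([172.0, 290.0], 47.5), ([180.0, 275.0], 32.0)]
21.625
14 rows shift [-0.149 -0.    -0.   ] turn [ 0.001 -0.835 -0.   ]
```

Call:
jog_arm(
  commands=[
    {"dx": -0.149, "dy": 0, "dz": 0, "ax": 0, "ay": -0.835, "az": 0, "gripper": 1},
    {"dx": -0.149, "dy": 0, "dz": 0, "ax": 0, "ay": -0.835, "az": 0, "gripper": 1},
    {"dx": -0.149, "dy": 0, "dz": 0, "ax": 0, "ay": -0.835, "az": 0, "gripper": 1},
    {"dx": -0.149, "dy": 0, "dz": 0, "ax": 0, "ay": -0.835, "az": 0, "gripper": 1},
    {"dx": -0.149, "dy": 0, "dz": 0, "ax": 0, "ay": -0.835, "az": 0, "gripper": 1},
    {"dx": -0.149, "dy": 0, "dz": 0, "ax": 0, "ay": -0.835, "az": 0, "gripper": 1},
    {"dx": -0.149, "dy": 0, "dz": 0, "ax": 0, "ay": -0.835, "az": 0, "gripper": 1},
  ],
)

```text
clock: 22.5
eef_pos: [578.6, 285.4, 222.0]
eef_rot: [3.139, -1.016, 1.841]
wrist_force: [-1.1, 0.4, -1.6]
finger_gap: 67.2
finger_force: 20.0
```

Call:
jog_arm(
  commands=[
    {"dx": -0.149, "dy": 0, "dz": 0, "ax": 0, "ay": -0.835, "az": 0, "gripper": 1},
    {"dx": -0.149, "dy": 0, "dz": 0, "ax": 0, "ay": -0.835, "az": 0, "gripper": 1},
    {"dx": -0.149, "dy": 0, "dz": 0, "ax": 0, "ay": -0.835, "az": 0, "gripper": 1},
    {"dx": -0.149, "dy": 0, "dz": 0, "ax": 0, "ay": -0.835, "az": 0, "gripper": 1},
    {"dx": -0.149, "dy": 0, "dz": 0, "ax": 0, "ay": -0.835, "az": 0, "gripper": 1},
    {"dx": -0.149, "dy": 0, "dz": 0, "ax": 0, "ay": -0.835, "az": 0, "gripper": 1},
    {"dx": -0.149, "dy": 0, "dz": 0, "ax": 0, "ay": -0.835, "az": 0, "gripper": 1},
    {"dx": 0, "dy": 0, "dz": 0, "ax": 0, "ay": 0, "az": 0, "gripper": 1},
    {"dx": 0, "dy": 0, "dz": 0, "ax": 0, "ay": 0, "az": 0, "gripper": 1},
  ],
)

```text
clock: 23.62
eef_pos: [587.2, 253.6, 199.7]
eef_rot: [-3.141, -0.004, 1.84]
wrist_force: [0.2, -1.2, -0.4]
finger_gap: 66.9
finger_force: 20.0
```

```bash
python3 - <<'E'
from h import *
s=manip.read_state();print(s["eef_pos"],np.degrees(s["eef_rot"]))
plan((536,-170,190),down(-17.5),25)
E
```

```text
[587.16476508 253.58686595 199.68545266] [-179.99321514   -0.23531387  105.40102478]
25 rows shift [-0.43  -0.049  0.009] turn [-0.    -0.001  0.132]
```

Call:
jog_arm(
  commands=[
    {"dx": -0.43, "dy": -0.049, "dz": 0.009, "ax": 0, "ay": 0, "az": 0.132, "gripper": 1},
    {"dx": -0.43, "dy": -0.049, "dz": 0.009, "ax": 0, "ay": 0, "az": 0.132, "gripper": 1},
    {"dx": -0.43, "dy": -0.049, "dz": 0.009, "ax": 0, "ay": 0, "az": 0.132, "gripper": 1},
    {"dx": -0.43, "dy": -0.049, "dz": 0.009, "ax": 0, "ay": 0, "az": 0.132, "gripper": 1},
    {"dx": -0.43, "dy": -0.049, "dz": 0.009, "ax": 0, "ay": 0, "az": 0.132, "gripper": 1},
    {"dx": -0.43, "dy": -0.049, "dz": 0.009, "ax": 0, "ay": 0, "az": 0.132, "gripper": 1},
    {"dx": -0.43, "dy": -0.049, "dz": 0.009, "ax": 0, "ay": 0, "az": 0.132, "gripper": 1},
    {"dx": -0.43, "dy": -0.049, "dz": 0.009, "ax": 0, "ay": 0, "az": 0.132, "gripper": 1},
    {"dx": -0.43, "dy": -0.049, "dz": 0.009, "ax": 0, "ay": 0, "az": 0.132, "gripper": 1},
    {"dx": -0.43, "dy": -0.049, "dz": 0.009, "ax": 0, "ay": 0, "az": 0.132, "gripper": 1},
  ],
)

```text
clock: 24.88
eef_pos: [596.2, 80.0, 196.1]
eef_rot: [3.141, -0.001, 1.608]
wrist_force: [-0.1, 0.5, -1.4]
finger_gap: 67.0
finger_force: 20.0
```

Call:
jog_arm(
  commands=[
    {"dx": -0.43, "dy": -0.049, "dz": 0.009, "ax": 0, "ay": 0, "az": 0.132, "gripper": 1},
    {"dx": -0.43, "dy": -0.049, "dz": 0.009, "ax": 0, "ay": 0, "az": 0.132, "gripper": 1},
    {"dx": -0.43, "dy": -0.049, "dz": 0.009, "ax": 0, "ay": 0, "az": 0.132, "gripper": 1},
    {"dx": -0.43, "dy": -0.049, "dz": 0.009, "ax": 0, "ay": 0, "az": 0.132, "gripper": 1},
    {"dx": -0.43, "dy": -0.049, "dz": 0.009, "ax": 0, "ay": 0, "az": 0.132, "gripper": 1},
    {"dx": -0.43, "dy": -0.049, "dz": 0.009, "ax": 0, "ay": 0, "az": 0.132, "gripper": 1},
    {"dx": -0.43, "dy": -0.049, "dz": 0.009, "ax": 0, "ay": 0, "az": 0.132, "gripper": 1},
    {"dx": -0.43, "dy": -0.049, "dz": 0.009, "ax": 0, "ay": 0, "az": 0.132, "gripper": 1},
    {"dx": -0.43, "dy": -0.049, "dz": 0.009, "ax": 0, "ay": 0, "az": 0.132, "gripper": 1},
    {"dx": -0.43, "dy": -0.049, "dz": 0.009, "ax": 0, "ay": 0, "az": 0.132, "gripper": 1},
  ],
)

```text
clock: 26.12
eef_pos: [565.3, -89.9, 192.4]
eef_rot: [3.141, -0.001, 1.378]
wrist_force: [-0.4, 0.5, -1.0]
finger_gap: 67.1
finger_force: 20.0
```

Call:
jog_arm(
  commands=[
    {"dx": -0.43, "dy": -0.049, "dz": 0.009, "ax": 0, "ay": 0, "az": 0.132, "gripper": 1},
    {"dx": -0.43, "dy": -0.049, "dz": 0.009, "ax": 0, "ay": 0, "az": 0.132, "gripper": 1},
    {"dx": -0.43, "dy": -0.049, "dz": 0.009, "ax": 0, "ay": 0, "az": 0.132, "gripper": 1},
    {"dx": -0.43, "dy": -0.049, "dz": 0.009, "ax": 0, "ay": 0, "az": 0.132, "gripper": 1},
    {"dx": -0.43, "dy": -0.049, "dz": 0.009, "ax": 0, "ay": 0, "az": 0.132, "gripper": 1},
    {"dx": 0, "dy": 0, "dz": 0, "ax": 0, "ay": 0, "az": 0, "gripper": 1},
  ],
)

```text
clock: 26.88
eef_pos: [535.4, -171.1, 190.4]
eef_rot: [-3.142, -0.001, 1.262]
wrist_force: [-0.6, -0.4, -1.8]
finger_gap: 67.3
finger_force: 20.0
```

```bash
python3 - <<'E'
from h import *
s=manip.read_state();print(s["eef_pos"],np.degrees(s["eef_rot"]))
plan((535,-171.5,64),down(-17.5),6)
t=cams.camera("top");c=cams.camera("scene")
for n,lo,hi in(("red",(0,150,60),(6,255,255)),("gold",(18,120,90),(32,255,255))):
  for k,q in(("top",t),("scene",c)):
    b=(130,140,250,260) if k=="top" else(140,230,265,345)
    print(n,k,[(np.round(cen(x)).tolist(),cv2.contourArea(x)) for x in blobs(q,lo,hi,b,3)])
cv2.imwrite("pics/t8.png",np.hstack([cv2.resize(t["image"][140:270,130:260],(390,390)),cv2.resize(c["image"][150:345,145:340],(390,390))])[:,:,::-1])
E
```

```text
[ 535.36980426 -171.09404512  190.44913739] [-1.79994983e+02 -6.22998102e-02  7.23053456e+01]
6 rows shift [-0.002 -0.001  0.527] turn [-0.    -0.001 -0.003]
red top [([210.0, 174.0], 12.5), ([214.0, 186.0], 10.0)]
red scene [([190.0, 270.0], 32.5), ([202.0, 273.0], 27.5)]
gold top [([170.0, 241.0], 404.5), ([212.0, 239.0], 62.5), ([203.0, 166.0], 60.5), ([184.0, 171.0], 58.0), ([210.0, 214.0], 50.0), ([196.0, 243.0], 26.0), ([194.0, 222.0], 15.5), ([204.0, 255.0], 6.5), ([198.0, 232.0], 6.5), ([181.0, 219.0], 6.5), ([216.0, 232.0], 6.0), ([221.0, 250.0], 4.5)]
gold scene [([180.0, 274.0], 67.5), ([172.0, 290.0], 67.0), ([242.0, 301.0], 57.5), ([246.0, 286.0], 33.0)]
```

View pics/t8.png

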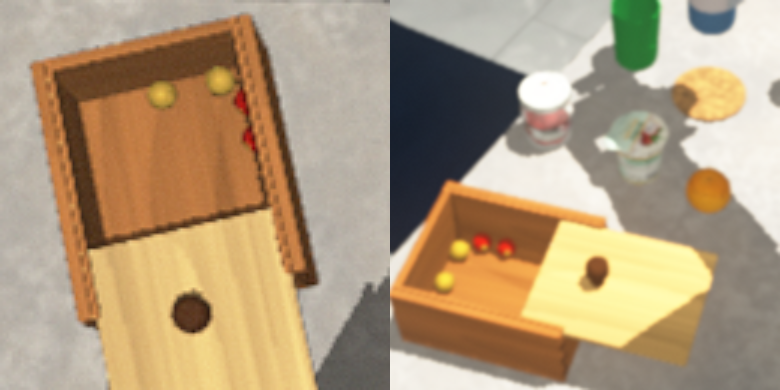

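The left crop shows gold balls at (162,95) and (220,80) and red ones at (240,100) and (250,135), against the near-side wall. The right crop shows the same four. One gold and one red are out of sight, perhaps under the lid. I'll check the other areas numerically using masks.

```bash
python3 - <<'E'
from h import *
cs={n:cams.camera(n) for n in("top","scene","wrist")}
f=[]
for n,lo,hi in(("red",(0,150,60),(7,255,255)),("red2",(170,150,60),(179,255,255)),("gold",(20,130,90),(32,255,255))):
  for k,q in cs.items():
    print(n,k,[(np.round(cen(x)).tolist(),cv2.contourArea(x)) for x in blobs(q,lo,hi,(0,0,560,420),8)])
for i in range(12):
    cams.camera("scene");f.append(manip.read_state()["wrist_force"][2])
print(np.mean(f),np.std(f),manip.read_state()["clock"])
# could a ball lie against right wall / under lid, hidden from top? visible floor limits: print box-frame of seen balls
a=np.radians(15.5);R=np.array([[np.cos(a),np.sin(a)],[-np.sin(a),np.cos(a)]])
for p in((203,166),(184,171),(210,174),(214,186)):print(np.round(R@(plane(cs["top"],p,17)[:2]-[572.5,223.5]),0))
for p in((190,270),(202,273),(180,274),(172,290)):print("s",np.round(R@(plane(cs["scene"],p,17)[:2]-[572.5,223.5]),0))
E
```

```text
red top [([211.0, 174.0], 13.5), ([214.0, 186.0], 12.0), ([298.0, 217.0], 9.0)]
red scene [([190.0, 270.0], 38.0), ([203.0, 273.0], 34.5)]
red wrist []
red2 top []
red2 scene []
red2 wrist []
gold top [([203.0, 166.0], 52.5), ([184.0, 171.0], 49.5)]
gold scene [([108.0, 416.0], 201.0), ([172.0, 290.0], 54.0), ([180.0, 274.0], 50.5)]
gold wrist [([296.0, 400.0], 1270.0), ([134.0, 338.0], 330.5), ([431.0, 397.0], 148.5), ([493.0, 404.0], 94.5), ([428.0, 359.0], 71.5), ([524.0, 396.0], 41.5), ([445.0, 402.0], 20.5), ([457.0, 401.0], 19.5), ([462.0, 391.0], 11.5), ([474.0, 390.0], 9.5), ([540.0, 402.0], 8.5), ([512.0, 392.0], 8.5)]
-0.9724377684360347 0.5582772909366492 27.725
[ 77. -39.]
[76.  6.]
[ 55. -50.]
[ 25. -53.]
s [ 58. -58.]
s [ 28. -57.]
s [ 76. -41.]
s [77.  5.]
```

The load is -0.97 N, so the tumbler is empty. No ball lies in view anywhere else, so the other two must be under the lid inside the box. I'll stand the tumbler back on its coaster.

Call:
jog_arm(
  commands=[
    {"dx": 0, "dy": 0, "dz": 0.527, "ax": 0, "ay": 0, "az": 0, "gripper": 1},
    {"dx": 0, "dy": 0, "dz": 0.527, "ax": 0, "ay": 0, "az": 0, "gripper": 1},
    {"dx": 0, "dy": 0, "dz": 0.527, "ax": 0, "ay": 0, "az": 0, "gripper": 1},
    {"dx": 0, "dy": 0, "dz": 0.527, "ax": 0, "ay": 0, "az": 0, "gripper": 1},
    {"dx": 0, "dy": 0, "dz": 0.527, "ax": 0, "ay": 0, "az": 0, "gripper": 1},
    {"dx": 0, "dy": 0, "dz": 0.45, "ax": 0, "ay": 0, "az": 0, "gripper": 1},
    {"dx": 0, "dy": 0, "dz": 0.05, "ax": 0, "ay": 0, "az": 0, "gripper": 1},
    {"dx": 0, "dy": 0, "dz": 0.05, "ax": 0, "ay": 0, "az": 0, "gripper": 1},
    {"dx": 0, "dy": 0, "dz": 0, "ax": 0, "ay": 0, "az": 0, "gripper": 1},
  ],
)

```text
clock: 28.85
eef_pos: [536.2, -170.0, 63.6]
eef_rot: [3.141, -0.001, 1.264]
wrist_force: [1.1, 0.4, -0.8]
finger_gap: 67.6
finger_force: 20.0
```

Call:
jog_arm(
  commands=[
    {"dx": 0, "dy": 0, "dz": 0.03, "ax": 0, "ay": 0, "az": 0, "gripper": 1},
    {"dx": 0, "dy": 0, "dz": 0.03, "ax": 0, "ay": 0, "az": 0, "gripper": 1},
    {"dx": 0, "dy": 0, "dz": 0, "ax": 0, "ay": 0, "az": 0, "gripper": 1},
  ],
)

```text
clock: 29.22
eef_pos: [536.0, -170.0, 60.9]
eef_rot: [3.141, -0.001, 1.264]
wrist_force: [-0.2, 0.6, 1.0]
finger_gap: 67.3
finger_force: 20.0
```

Call:
jog_arm(
  commands=[
    {"dx": 0, "dy": 0, "dz": 0.015, "ax": 0, "ay": 0, "az": 0, "gripper": 1},
    {"dx": 0, "dy": 0, "dz": 0, "ax": 0, "ay": 0, "az": 0, "gripper": 1},
  ],
)

```text
clock: 29.48
eef_pos: [536.0, -170.1, 60.8]
eef_rot: [3.141, -0.001, 1.264]
wrist_force: [-4.5, -0.4, 8.1]
finger_gap: 67.2
finger_force: 20.0
```

Contact: +8 N upward. I'll open slowly and rise.

Call:
jog_arm(
  commands=[
    {"dx": 0, "dy": 0, "dz": 0, "ax": 0, "ay": 0, "az": 0, "gripper": 0.2},
    {"dx": 0, "dy": 0, "dz": 0, "ax": 0, "ay": 0, "az": 0, "gripper": 0.1},
    {"dx": 0, "dy": 0, "dz": 0, "ax": 0, "ay": 0, "az": 0, "gripper": 0},
    {"dx": 0, "dy": 0, "dz": 0, "ax": 0, "ay": 0, "az": 0, "gripper": 0},
    {"dx": 0, "dy": 0, "dz": 0, "ax": 0, "ay": 0, "az": 0, "gripper": 0},
    {"dx": 0, "dy": 0, "dz": 0, "ax": 0, "ay": 0, "az": 0, "gripper": 0},
  ],
)

```text
clock: 30.22
eef_pos: [535.8, -169.9, 60.0]
eef_rot: [-3.142, -0.001, 1.264]
wrist_force: [0.3, -0.5, 0.6]
finger_gap: 94.3
finger_force: 0.0
```

Call:
jog_arm(
  commands=[
    {"dx": 0, "dy": 0, "dz": -0.3, "ax": 0, "ay": 0, "az": 0, "gripper": 0},
    {"dx": 0, "dy": 0, "dz": -0.6, "ax": 0, "ay": 0, "az": 0, "gripper": 0},
    {"dx": 0, "dy": 0, "dz": -0.8, "ax": 0, "ay": 0, "az": 0, "gripper": 0},
    {"dx": 0, "dy": 0, "dz": -0.9, "ax": 0, "ay": 0, "az": 0, "gripper": 0},
    {"dx": 0, "dy": 0, "dz": -0.7, "ax": 0, "ay": 0, "az": 0, "gripper": 0},
    {"dx": 0, "dy": 0, "dz": 0, "ax": 0, "ay": 0, "az": 0, "gripper": 0},
  ],
)

```text
clock: 30.98
eef_pos: [536.5, -170.3, 194.7]
eef_rot: [3.137, -0.001, 1.264]
wrist_force: [-0.2, 0.6, 0.1]
finger_gap: 93.9
finger_force: 0.0
```

```bash
python3 - <<'E'
from h import *
np.set_printoptions(precision=1,suppress=True)
s=manip.read_state();print(s["eef_pos"],np.degrees(s["eef_rot"]))
t=cams.camera("top");c=cams.camera("scene")
# knob
kt=blobs(t,(0,0,0),(179,255,80),(178,228,210,262),15);
H=cv2.cvtColor(c["image"],cv2.COLOR_RGB2HSV)
ks=blobs(c,(0,0,0),(179,255,140),(235,270,258,300),15)
print([cen(q) for q in kt],[cen(q) for q in ks])
k=cen(kt[0]);print("top plane117",plane(t,k,117), "tri",tri(t,k,c,cen(ks[0])) if ks else None)
plan((470,198,190),down(15.5),20)
E
```

```text
[ 536.5 -170.3  194.7] [179.7  -0.   72.4]
[array([193.3, 244.1])] [array([247.5, 286. ])]
top plane117 [468.1 197.9 117. ] tri (array([469.3, 200.9, 102.3]), np.float64(0.29254282877651494))
20 rows shift [ 0.5 -0.1  0. ] turn [ 0.  -0.  -0.2]
```

```bash
python3 - <<'E'
from h import *
plan((468.5,198.5,180),down(14.8),20)
E
```

```text
20 rows shift [ 0.463 -0.103  0.015] turn [ 0.    -0.    -0.162]
```

Call:
jog_arm(
  commands=[
    {"dx": 0.463, "dy": -0.103, "dz": 0.015, "ax": 0, "ay": 0, "az": -0.162, "gripper": 0},
    {"dx": 0.463, "dy": -0.103, "dz": 0.015, "ax": 0, "ay": 0, "az": -0.162, "gripper": 0},
    {"dx": 0.463, "dy": -0.103, "dz": 0.015, "ax": 0, "ay": 0, "az": -0.162, "gripper": 0},
    {"dx": 0.463, "dy": -0.103, "dz": 0.015, "ax": 0, "ay": 0, "az": -0.162, "gripper": 0},
    {"dx": 0.463, "dy": -0.103, "dz": 0.015, "ax": 0, "ay": 0, "az": -0.162, "gripper": 0},
    {"dx": 0.463, "dy": -0.103, "dz": 0.015, "ax": 0, "ay": 0, "az": -0.162, "gripper": 0},
    {"dx": 0.463, "dy": -0.103, "dz": 0.015, "ax": 0, "ay": 0, "az": -0.162, "gripper": 0},
    {"dx": 0.463, "dy": -0.103, "dz": 0.015, "ax": 0, "ay": 0, "az": -0.162, "gripper": 0},
    {"dx": 0.463, "dy": -0.103, "dz": 0.015, "ax": 0, "ay": 0, "az": -0.162, "gripper": 0},
    {"dx": 0.463, "dy": -0.103, "dz": 0.015, "ax": 0, "ay": 0, "az": -0.162, "gripper": 0},
  ],
)

```text
clock: 32.33
eef_pos: [528.2, 20.1, 186.2]
eef_rot: [3.141, -0.001, 1.548]
wrist_force: [0.2, 0.0, 0.3]
finger_gap: 94.1
finger_force: 0.0
```

Call:
jog_arm(
  commands=[
    {"dx": 0.463, "dy": -0.103, "dz": 0.015, "ax": 0, "ay": 0, "az": -0.162, "gripper": 0},
    {"dx": 0.463, "dy": -0.103, "dz": 0.015, "ax": 0, "ay": 0, "az": -0.162, "gripper": 0},
    {"dx": 0.463, "dy": -0.103, "dz": 0.015, "ax": 0, "ay": 0, "az": -0.162, "gripper": 0},
    {"dx": 0.463, "dy": -0.103, "dz": 0.015, "ax": 0, "ay": 0, "az": -0.162, "gripper": 0},
    {"dx": 0.463, "dy": -0.103, "dz": 0.015, "ax": 0, "ay": 0, "az": -0.162, "gripper": 0},
    {"dx": 0.463, "dy": -0.103, "dz": 0.015, "ax": 0, "ay": 0, "az": -0.162, "gripper": 0},
    {"dx": 0.463, "dy": -0.103, "dz": 0.015, "ax": 0, "ay": 0, "az": -0.162, "gripper": 0},
    {"dx": 0.463, "dy": -0.103, "dz": 0.015, "ax": 0, "ay": 0, "az": -0.162, "gripper": 0},
    {"dx": 0.463, "dy": -0.103, "dz": 0.015, "ax": 0, "ay": 0, "az": -0.162, "gripper": 0},
    {"dx": 0.463, "dy": -0.103, "dz": 0.015, "ax": 0, "ay": 0, "az": -0.162, "gripper": 0},
  ],
)

```text
clock: 33.58
eef_pos: [468.0, 199.5, 180.4]
eef_rot: [3.141, -0.001, 1.831]
wrist_force: [0.2, 0.1, -0.4]
finger_gap: 94.0
finger_force: 0.0
```

Call:
jog_arm(
  commands=[
    {"dx": 0, "dy": 0, "dz": 0, "ax": 0, "ay": 0, "az": 0, "gripper": 0},
    {"dx": 0, "dy": 0, "dz": 0, "ax": 0, "ay": 0, "az": 0, "gripper": 0},
  ],
)

```text
clock: 33.83
eef_pos: [468.7, 198.2, 180.4]
eef_rot: [3.141, -0.001, 1.829]
wrist_force: [0.2, 0.3, -0.5]
finger_gap: 94.1
finger_force: 0.0
```

```bash
python3 - <<'E'
from h import *
plan((468.5,198.5,101),down(14.8),5)
t=cams.camera("top")
E
```

```text
5 rows shift [ 0.002 -0.001  0.397] turn [ 0.001 -0.001  0.   ]
```

Call:
jog_arm(
  commands=[
    {"dx": 0, "dy": 0, "dz": 0.397, "ax": 0, "ay": 0, "az": 0, "gripper": 0},
    {"dx": 0, "dy": 0, "dz": 0.397, "ax": 0, "ay": 0, "az": 0, "gripper": 0},
    {"dx": 0, "dy": 0, "dz": 0.397, "ax": 0, "ay": 0, "az": 0, "gripper": 0},
    {"dx": 0, "dy": 0, "dz": 0.397, "ax": 0, "ay": 0, "az": 0, "gripper": 0.2},
    {"dx": 0, "dy": 0, "dz": 0.397, "ax": 0, "ay": 0, "az": 0, "gripper": 0.4},
    {"dx": 0, "dy": 0, "dz": 0, "ax": 0, "ay": 0, "az": 0, "gripper": 1},
    {"dx": 0, "dy": 0, "dz": 0, "ax": 0, "ay": 0, "az": 0, "gripper": 1},
    {"dx": 0, "dy": 0, "dz": 0, "ax": 0, "ay": 0, "az": 0, "gripper": 1},
    {"dx": 0, "dy": 0, "dz": 0, "ax": 0, "ay": 0, "az": 0, "gripper": 1},
    {"dx": 0, "dy": 0, "dz": 0, "ax": 0, "ay": 0, "az": 0, "gripper": 1},
  ],
  squeeze=15,
)

```text
clock: 35.12
eef_pos: [468.7, 198.5, 101.2]
eef_rot: [3.141, -0.001, 1.829]
wrist_force: [3.1, 0.3, -0.5]
finger_gap: 27.3
finger_force: 1.9
```

Call:
jog_arm(
  commands=[
    {"dx": 0, "dy": 0, "dz": 0, "ax": 0, "ay": 0, "az": 0, "gripper": 1},
    {"dx": 0, "dy": 0, "dz": 0, "ax": 0, "ay": 0, "az": 0, "gripper": 1},
    {"dx": 0, "dy": 0, "dz": 0, "ax": 0, "ay": 0, "az": 0, "gripper": 1},
  ],
)

```text
clock: 35.5
eef_pos: [469.5, 198.7, 101.3]
eef_rot: [3.138, -0.001, 1.829]
wrist_force: [6.2, 0.7, -3.0]
finger_gap: 25.2
finger_force: 15.0
```

Call:
jog_arm(
  commands=[
    {"dx": 0, "dy": 0.35, "dz": 0, "ax": 0, "ay": 0, "az": 0, "gripper": 1},
    {"dx": 0, "dy": 0.35, "dz": 0, "ax": 0, "ay": 0, "az": 0, "gripper": 1},
    {"dx": 0, "dy": 0.35, "dz": 0, "ax": 0, "ay": 0, "az": 0, "gripper": 1},
    {"dx": 0, "dy": 0.35, "dz": 0, "ax": 0, "ay": 0, "az": 0, "gripper": 1},
    {"dx": 0, "dy": 0.35, "dz": 0, "ax": 0, "ay": 0, "az": 0, "gripper": 1},
    {"dx": 0, "dy": 0.35, "dz": 0, "ax": 0, "ay": 0, "az": 0, "gripper": 1},
    {"dx": 0, "dy": 0.35, "dz": 0, "ax": 0, "ay": 0, "az": 0, "gripper": 1},
    {"dx": 0, "dy": 0.35, "dz": 0, "ax": 0, "ay": 0, "az": 0, "gripper": 1},
    {"dx": 0, "dy": 0, "dz": 0, "ax": 0, "ay": 0, "az": 0, "gripper": 1},
  ],
)

```text
clock: 36.62
eef_pos: [577.5, 226.9, 101.2]
eef_rot: [3.14, -0.001, 1.829]
wrist_force: [1.7, -2.7, 3.0]
finger_gap: 24.5
finger_force: 15.0
```

Call:
jog_arm(
  commands=[
    {"dx": 0, "dy": 0.05, "dz": 0, "ax": 0, "ay": 0, "az": 0, "gripper": 1},
    {"dx": 0, "dy": 0.05, "dz": 0, "ax": 0, "ay": 0, "az": 0, "gripper": 1},
    {"dx": 0, "dy": 0, "dz": 0, "ax": 0, "ay": 0, "az": 0, "gripper": 1},
  ],
)

```text
clock: 37.0
eef_pos: [580.8, 227.8, 101.3]
eef_rot: [3.141, -0.0, 1.829]
wrist_force: [1.5, -5.5, 2.4]
finger_gap: 25.1
finger_force: 15.0
```

Call:
jog_arm(
  commands=[
    {"dx": 0, "dy": 0.05, "dz": 0, "ax": 0, "ay": 0, "az": 0, "gripper": 1},
    {"dx": 0, "dy": 0.05, "dz": 0, "ax": 0, "ay": 0, "az": 0, "gripper": 1},
    {"dx": 0, "dy": 0, "dz": 0, "ax": 0, "ay": 0, "az": 0, "gripper": 1},
  ],
)

```text
clock: 37.38
eef_pos: [584.8, 228.8, 101.2]
eef_rot: [3.141, -0.001, 1.829]
wrist_force: [1.7, -5.2, 2.4]
finger_gap: 24.9
finger_force: 15.0
```

Call:
jog_arm(
  commands=[
    {"dx": 0, "dy": 0.05, "dz": 0, "ax": 0, "ay": 0, "az": 0, "gripper": 1},
    {"dx": 0, "dy": 0, "dz": 0, "ax": 0, "ay": 0, "az": 0, "gripper": 1},
  ],
)

```text
clock: 37.62
eef_pos: [586.7, 229.3, 101.3]
eef_rot: [3.141, -0.0, 1.829]
wrist_force: [2.5, -4.1, 3.3]
finger_gap: 25.0
finger_force: 15.0
```

Call:
jog_arm(
  commands=[
    {"dx": 0, "dy": 0.05, "dz": 0, "ax": 0, "ay": 0, "az": 0, "gripper": 1},
    {"dx": 0, "dy": 0, "dz": 0, "ax": 0, "ay": 0, "az": 0, "gripper": 1},
  ],
)

```text
clock: 37.88
eef_pos: [588.6, 229.8, 101.3]
eef_rot: [3.141, -0.0, 1.829]
wrist_force: [2.2, -4.7, 2.0]
finger_gap: 25.0
finger_force: 15.0
```

Call:
jog_arm(
  commands=[
    {"dx": 0, "dy": 0.05, "dz": 0, "ax": 0, "ay": 0, "az": 0, "gripper": 1},
    {"dx": 0, "dy": 0.05, "dz": 0, "ax": 0, "ay": 0, "az": 0, "gripper": 1},
    {"dx": 0, "dy": 0, "dz": 0, "ax": 0, "ay": 0, "az": 0, "gripper": 1},
  ],
)

```text
clock: 38.25
eef_pos: [592.5, 230.8, 101.3]
eef_rot: [3.141, -0.0, 1.829]
wrist_force: [3.0, -4.9, 3.0]
finger_gap: 24.9
finger_force: 15.0
```

Call:
jog_arm(
  commands=[
    {"dx": 0, "dy": 0.05, "dz": 0, "ax": 0, "ay": 0, "az": 0, "gripper": 1},
    {"dx": 0, "dy": 0, "dz": 0, "ax": 0, "ay": 0, "az": 0, "gripper": 1},
  ],
)

```text
clock: 38.5
eef_pos: [594.4, 231.3, 101.3]
eef_rot: [3.141, -0.0, 1.829]
wrist_force: [2.0, -4.5, 2.7]
finger_gap: 25.1
finger_force: 15.0
```

Call:
jog_arm(
  commands=[
    {"dx": 0, "dy": 0.04, "dz": 0, "ax": 0, "ay": 0, "az": 0, "gripper": 1},
    {"dx": 0, "dy": 0, "dz": 0, "ax": 0, "ay": 0, "az": 0, "gripper": 1},
  ],
)

```text
clock: 38.75
eef_pos: [595.4, 231.6, 101.2]
eef_rot: [-3.141, -0.0, 1.829]
wrist_force: [-2.3, -6.6, 4.5]
finger_gap: 25.0
finger_force: 15.0
```

Call:
jog_arm(
  commands=[
    {"dx": 0, "dy": 0.03, "dz": 0, "ax": 0, "ay": 0, "az": 0, "gripper": 1},
    {"dx": 0, "dy": 0, "dz": 0, "ax": 0, "ay": 0, "az": 0, "gripper": 1},
  ],
)

```text
clock: 39.0
eef_pos: [595.5, 231.6, 101.1]
eef_rot: [-3.138, -0.0, 1.829]
wrist_force: [-11.7, -8.6, 10.3]
finger_gap: 25.3
finger_force: 15.0
```

The lid is against its stop, with 130 mm of travel. I'll open partway (the back wall is near), then rise.

Call:
jog_arm(
  commands=[
    {"dx": 0, "dy": 0, "dz": 0, "ax": 0, "ay": 0, "az": 0, "gripper": 0.6},
    {"dx": 0, "dy": 0, "dz": 0, "ax": 0, "ay": 0, "az": 0, "gripper": 0.5},
    {"dx": 0, "dy": 0, "dz": 0, "ax": 0, "ay": 0, "az": 0, "gripper": 0.5},
    {"dx": 0, "dy": 0, "dz": 0, "ax": 0, "ay": 0, "az": 0, "gripper": 0.5},
  ],
)

```text
clock: 39.5
eef_pos: [596.9, 232.5, 101.0]
eef_rot: [3.141, -0.001, 1.829]
wrist_force: [-0.5, 0.1, -0.7]
finger_gap: 46.4
finger_force: 0.0
```

Call:
jog_arm(
  commands=[
    {"dx": 0, "dy": 0, "dz": -0.3, "ax": 0, "ay": 0, "az": 0, "gripper": 0.5},
    {"dx": 0, "dy": 0, "dz": -0.7, "ax": 0, "ay": 0, "az": 0, "gripper": 0.5},
    {"dx": 0, "dy": 0, "dz": -0.8, "ax": 0, "ay": 0, "az": 0, "gripper": 0.5},
    {"dx": 0, "dy": 0, "dz": -0.8, "ax": 0, "ay": 0, "az": 0, "gripper": 0.5},
    {"dx": -0.6, "dy": 0, "dz": -0.5, "ax": 0, "ay": 0, "az": 0, "gripper": 0.5},
    {"dx": -0.8, "dy": 0, "dz": 0, "ax": 0, "ay": 0, "az": 0, "gripper": 0.5},
    {"dx": -0.8, "dy": 0, "dz": 0, "ax": 0, "ay": 0, "az": 0, "gripper": 0.5},
    {"dx": -0.8, "dy": 0, "dz": 0, "ax": 0, "ay": 0, "az": 0, "gripper": 0.5},
    {"dx": -0.8, "dy": 0, "dz": 0, "ax": 0, "ay": 0, "az": 0, "gripper": 0.5},
    {"dx": 0, "dy": 0, "dz": 0, "ax": 0, "ay": 0, "az": 0, "gripper": 0.5},
  ],
)

```text
clock: 40.75
eef_pos: [636.2, 83.5, 225.7]
eef_rot: [3.14, -0.001, 1.827]
wrist_force: [-0.2, -0.5, 0.7]
finger_gap: 47.2
finger_force: 0.0
```

```bash
python3 - <<'E'
from h import *
np.set_printoptions(precision=1,suppress=True)
t0=dict(np.load("t5.npz"));s=cams.camera("scene")
ks=blobs(s,(0,0,0),(179,255,140),(165,255,206,285),10)
for q in ks: print("knob scene",cen(q),cv2.contourArea(q),plane(s,cen(q),102))
# tumbler blue foot & coaster in scene
for n,lo,hi in(("blue",(98,90,60),(115,255,255)),("coaster",(12,100,120),(24,255,255))):
  for q in blobs(s,lo,hi,(270,150,340,225),15): print(n,cen(q),cv2.boundingRect(q),plane(s,cen(q),6)[:2])
s0=cv2.imread("pics/scene0.png")[:,:,::-1]
c0=dict(s);c0["image"]=np.ascontiguousarray(s0)
for n,lo,hi in(("blue0",(98,90,60),(115,255,255)),("coaster0",(12,100,120),(24,255,255))):
  for q in blobs(c0,lo,hi,(270,150,340,225),15): print(n,cen(q),cv2.boundingRect(q))
for n,lo,hi in(("red",(0,150,60),(7,255,255)),("gold",(20,130,90),(32,255,255))):
    print(n,[(np.round(cen(x)).tolist(),cv2.contourArea(x)) for x in blobs(s,lo,hi,(0,0,560,420),8)])
print(manip.read_state()["clock"])
E
```

```text
knob scene [190.7 271.5] 116.0 [593.9 230.8 102. ]
knob scene [168.  257.2] 24.5 [659.6 225.2 102. ]
blue [303. 195.] (294, 194, 19, 8) [ 537.2 -175.3]
coaster [304.  196.5] (287, 188, 35, 22) [ 532.3 -171.8]
blue0 [303. 195.] (294, 194, 19, 8)
coaster0 [304. 197.] (287, 188, 35, 22)
red []
gold [([305.0, 243.0], 208.0), ([108.0, 416.0], 198.5), ([186.0, 142.0], 11.0)]
40.8
```

The lid is shut, and the tumbler shows at the same pixels as at the start. The small gold blob at (186,142) is part of the gripper. Nothing is touching, so I'm handing in.

```bash
python3 -c "
from cell import job
print(job.sign_off())"
```

```text
the job is handed in; nothing more can be done
None
```

I handed the job in at about 41 s; the verdict was not shown. The lid was opened and shut again against its stop, and the emptied tumbler is back on its coaster. Four chocolates were seen in the box; the other two I never saw and took to be under the lid.

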